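Put the loose laptop batteries on charge

ROBOT

A 7-joint arm with a two-finger parallel gripper is mounted at the origin on the work surface. World frame = base frame: x ahead of the robot, y to its left, z up, the work surface at z = 0. Lengths are in m, angles in rad, forces in N, time in s.
With the tool pointing down it reaches from about 0.425 to 0.925 m from the base axis. Payload 6.8 kg.
Tool frame: the origin (TCP) lies between the finger pads; the fingertips stand 19 mm ahead of it and the grasp point (between the pads) is the TCP (manip.tips_ahead is the distance from the TCP to the fingertips, in m); z points along the fingers, y is the direction in which the jaws open and shut (so a half turn about z gives the same grasp; the last joint's range is limited). The gripper opens to 88 mm and grips with 3 to 60 N. Pads are 20 mm wide; open, the fingers measure 115 mm over their backs; the gripper's body (75 mm by 178 mm) begins 61 mm behind the grasp point.
Start: joints at [-1.422, 0.477, 0.022, 1.555, -0.011, 1.109, -0.083], TCP at [0.171, 0.653, 0.242] pointing down, gripper open.
Joint ranges: [-2.96, 2.96], [-0.34, 2.1], [-1.41, 1.46], [0.24, 2.44], [-1.37, 4.51], [0.17, 1.92], [-2.96, 2.96]. Speed limits (rad/s): [2.39, 2.39, 3.14, 3.14, 3.14, 3.14, 3.14].

INTERFACE

Orientations are given as a rotation vector (axis times angle).
In Python, from rig import manip, eyes, sign_off gives the robot as it stands.
- The arm moves only by the shell command python3 -m handwheel 'ROWS' [OPENING] [FORCE]. ROWS is JSON, a list of rows, each a list of 6 numbers: the shift along the tool's x, y, z in units of 30 mm (1.0 is 30 mm), then the turn, a rotation vector about the tool's x, y, z in units of 8 degrees (1.0 is 8 degrees). In form: [[x, y, z, ax, ay, az], ...]. A call has exactly 10 rows; each row is the pose to reach, as a shift and turn from the pose commanded when the call began, along the tool's axes at that moment; what a row does not reach only later rows make up. A row lasts 1/10 s, in which the tool goes at most 50 mm and 8.59 degrees, less where a joint would pass 70% of its speed; a pose out of reach is approached as far as the arm can. A call with a gripper value outside its range is refused whole. OPENING is the opening, from 0 (shut) to 1 (fully open), set as the call begins (- or left out, the last holds). The fingers move at their own pace and stop on an object; FORCE is the grip in N (left out, the last holds). Time passes only in rows, so rows that repeat a pose let the fingers close, or fill a call up. It gives the time, the measured TCP pose, the force and the opening at its end, in the units of the state.
- manip.read_state(): the state, without advancing time (a new reading comes with each control period).
- eyes.camera(name): name is "scene" or "top"; returns a dict with "pixels" (400x640x3 uint8, red, green, blue), "intrinsics" (3x3 intrinsics, pixels), "rvec" (rotation vector, rad) and "tvec" (3), from world to camera coordinates, as OpenCV has them. Camera axes: x right, y down, z forward; pixel columns grow to the right and rows downward; lengths in m; the calibration is good to about 2 mm. A picture is of the moment at which its call begins. There is no depth.
- sign_off(): hands the job in, once; it reports no verdict.
The state is a dict: "time_s": time; "q": joint angles; "qvel": joint speeds; "effort": joint torques, N m; "position": TCP position; "tcp_rot": TCP orientation; "contact_force": force on the tool from outside, world axes, zero at the start; "wrist_torque": the same for the moment, N m; "grip_width": finger opening in m.
Only numpy, scipy, OpenCV 4.12 (cv2) and the standard library are available. Lean on these libraries where they do the work, as an engineer would, in place of code of your own. Each camera call takes 0.05 s, during which the arm holds its last target.

TASK

Put all the loose laptop battery packs on charge: pull the charging station's front flap fully down, lay every battery pack from the mat side by side on the floor of the tray inside, none on top of another, and push the flap back up until it is shut. Only then swing the hasp over until it rests on the staple of the flap, and leave the other things on the bench where they are.

Things in the scene. Friction and masses are not known exactly. Their poses are not given: they have to be found in the camera images.
- station: grey battery charging station, fixed to the table left of the red mat. Origin: middle of its bottom front edge, on the table; x from its front to its back (away from the mat), y across its width, z up. In front a low open-topped tray, 312 mm wide over all; behind it the charger head, a block from x = 160 to 250 mm, full width, 180 mm high
- tray_centre (a point): middle of the tray's inner floor, 12 mm above the table, 78 mm behind the station's front; axes as the station's. Free floor: x -72 to +82 mm, y -150 to +150 mm from here. Front sill 28 mm high, side walls 6 mm thick and 55 mm high above the table; the triangles over the side walls stay open
- flap (a joint): angle of the flap (rad) that covers the tray: 0 = shut, leaning 45 degrees back on the charger head's front top edge; 0.785 = upright; 1.45 = stop, fully open, leaning 38 degrees forward towards the mat. It may start slightly ajar. Stiff hinge (0.42 N m): it stays where it is left
- flap_hinge (a point): middle of the flap's hinge line, which runs along the station's y at station x = 0, z = 30 mm. The flap is a clear panel in an aluminium frame, 294 mm wide, 212 mm from hinge to free edge, 10 mm thick, 0.4 kg. Axes as the handle's
- flap_handle (a point): grip point on the flap's handle, a 12 mm round bar, 106 mm long, running from hinge side to free edge, 38 mm off the outer face, 45 mm to the station's -y. The point is 165 mm from the hinge along the flap, 47 mm from its free edge. Axes turn with the flap: z along the bar to the free edge, -x outward from the outer face, y along the hinge. Can be pinched across y
- hasp (a joint): angle of the hasp (rad): 0 = closed, lying over the staple on the shut flap; 2.0 to 2.6 at the start, folded back over the charger head; 2.8 = stop. Stiff little hinge (0.06 N m): it stays where it is left
- hasp_hinge (a point): middle of the hasp's hinge on top of the charger head, at station x = 168, y = 88, z = 186 mm; the axis runs along the station's y. Axes as the hasp's
- hasp_tip (a point): point near the free end of the hasp, a steel strap 26 mm wide, 3 mm thick: 30 mm from its hinge it bends 45 degrees down into a 55 mm slotted leg (closed: level to the front, then down along the flap) with a 12 mm lip turned outward at the end. The point is 50 mm down the leg. Axes turn with the hasp; at 0 they are the station's
- pack_a_centre (a point): centre (half-way up) of a laptop battery pack: a plain black bar 105 long (its x axis) x 38 wide (y) x 22 mm high (z), rounded edges, small brass contact on one end, pale label on top, 0.13 to 0.25 kg, lying flat on the red mat; may be absent
- pack_b_centre (a point): centre (half-way up) of a laptop battery pack: a plain black bar 105 long (its x axis) x 38 wide (y) x 22 mm high (z), rounded edges, small brass contact on one end, pale label on top, 0.13 to 0.25 kg, lying flat on the red mat; may be absent
- pack_c_centre (a point): centre (half-way up) of a laptop battery pack: a plain black bar 105 long (its x axis) x 38 wide (y) x 22 mm high (z), rounded edges, small brass contact on one end, pale label on top, 0.13 to 0.25 kg, lying flat on the red mat; may be absent
- pack_d_centre (a point): centre (half-way up) of a laptop battery pack: a plain black bar 105 long (its x axis) x 38 wide (y) x 22 mm high (z), rounded edges, small brass contact on one end, pale label on top, 0.13 to 0.25 kg, lying flat on the red mat; may be absent
- pack_a: the same battery pack; origin under its centre, on its underside
- pack_b: the same battery pack; origin under its centre, on its underside
- pack_c: the same battery pack; origin under its centre, on its underside
- pack_d: the same battery pack; origin under its centre, on its underside
- adapter: mains adapter, a grey rounded brick 105 x 46 x 30 mm with a cable stub; leave alone
- driver: screwdriver 170 mm long with a red handle, lying at the edge of the mat near the station, partly under where the open flap hangs; leave alone
- spanner: steel spanner 190 mm long; leave alone
- drive: flat metal drive 100 x 70 x 9 mm; leave alone
- screwdish: small steel dish 80 mm across, 30 mm high; leave alone
There are look-alikes about, which are no part of the job. What is shaped like the pack_c but purple or turquoise is not meant. What is shaped like the pack_a but orange is not meant.

How it is judged:
By the outcome, as a careful person would: the job done as asked, in the order asked, and still so for the second after the job is handed in, with the robot touching nothing.
Of pack_a, pack_b, pack_c, pack_d only 3 to 4 are there at a start; the rules pass over those that are not, and their reading is None.
At some moment in a run one of pack_a, pack_b, pack_c, pack_d may be knocked a few centimetres aside while the robot is not near it.
Once in a run the grip may slacken for a moment while it holds something.
It also fails if it takes over 210 s, if anything falls off the work surface, if the arm or the gripper's body presses on something with over 40 N, if the wrist force passes 120 N, or if a joint passes its speed limit or range.

## Working session

There is one attempt and no reset: what is moved stays moved. The work goes in short steps, Python scripts to look and compute and a shell command to move; the robot and the scene stay as the last step left them, time stands still between calls to the robot, and variables do not carry over. Pictures are saved under pics/ and viewed, and the job is handed in when it is done.

```bash
ls; mkdir -p pics; python3 - <<'E'
from rig import manip, eyes
import cv2,numpy as np
print(manip.read_state(), manip.tips_ahead)
for n in ("scene","top"):
    c=eyes.camera(n); cv2.imwrite(f"pics/{n}0.png",c["pixels"][:,:,::-1]); print(n,c["intrinsics"],c["rvec"],c["tvec"])
E
```

```text
pics
{'time_s': 0.0, 'q': array([-1.42207012,  0.47777534,  0.02235902,  1.55645949, -0.01149758,
        1.10929868, -0.08307586]), 'qvel': array([ 0.00112411,  0.00158935,  0.00016767,  0.00154683,  0.00149043,
        0.00082755, -0.00050841]), 'effort': array([-4.40304020e-04, -5.82856357e+01,  1.53452352e+00, -2.72597283e+01,
       -5.43825282e-02,  1.69001467e-02,  1.49149992e-04]), 'position': array([0.17133744, 0.65229679, 0.24069529]), 'tcp_rot': array([-4.02256367e-01, -3.11564388e+00,  2.84351573e-03]), 'contact_force': array([ 0.48556817,  0.63874532, -0.14765855]), 'wrist_torque': array([-0.01583236,  0.05389951, -0.00996072]), 'grip_width': 0.0878872646800315} 0.019
scene [[398.59264863   0.         315.7814378 ]
 [  0.         398.59264863 191.99387691]
 [  0.           0.           1.        ]] [ 1.49905123  2.26757358 -0.72474948] [ 0.27322591 -0.29251063  1.37695915]
top [[429.0330994    0.         320.45348551]
 [  0.         429.0330994  199.58796043]
 [  0.           0.           1.        ]] [ 2.1311453  -2.12423214  0.23076084] [-0.06776007  0.5161246   1.27901591]
```

View pics/scene0.png

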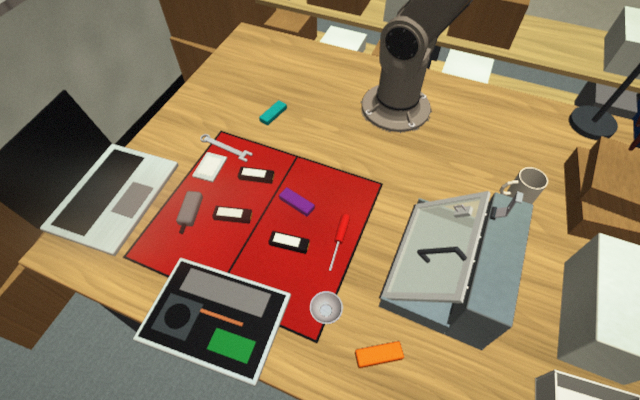

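View pics/top0.png

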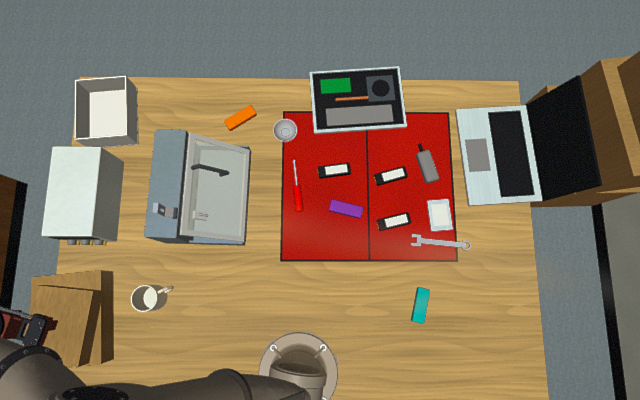

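```bash
cat > h.py <<'E'
import numpy as np,cv2
from scipy.spatial.transform import Rotation as R
from rig import manip, eyes
def cam(n): return eyes.camera(n)
def proj(c,P):
    P=np.atleast_2d(np.asarray(P,float))
    return cv2.projectPoints(P,c["rvec"],c["tvec"],c["intrinsics"],None)[0][:,0]
def cast(c,uv,z):
    Rm=cv2.Rodrigues(np.asarray(c["rvec"],float))[0]; t=np.asarray(c["tvec"],float).ravel()
    o=-Rm.T@t; uv=np.atleast_2d(np.asarray(uv,float))
    d=np.c_[uv,np.ones(len(uv))]@np.linalg.inv(c["intrinsics"]).T@Rm
    return o+d*((z-o[2])/d[:,2])[:,None]
def crop(c,box,s,fn,pts=()):
    x0,y0,x1,y1=box; im=cv2.resize(c["pixels"][y0:y1,x0:x1,::-1],None,fx=s,fy=s,interpolation=cv2.INTER_CUBIC)
    for p in pts: cv2.circle(im,(int((p[0]+.5-x0)*s),int((p[1]+.5-y0)*s)),3,(255,0,255),1)
    cv2.imwrite(fn,im)
E
python3 - <<'E'
from h import *
t=cam("top");s=cam("scene")
crop(t,(130,110,270,260),4,"pics/t1.png"); crop(s,(370,160,570,360),3,"pics/s1.png")
E
```

```text
(no output)
```

View pics/t1.png

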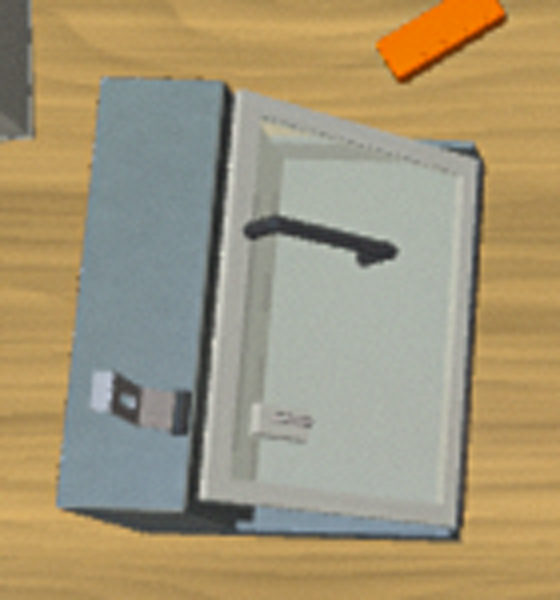

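View pics/s1.png

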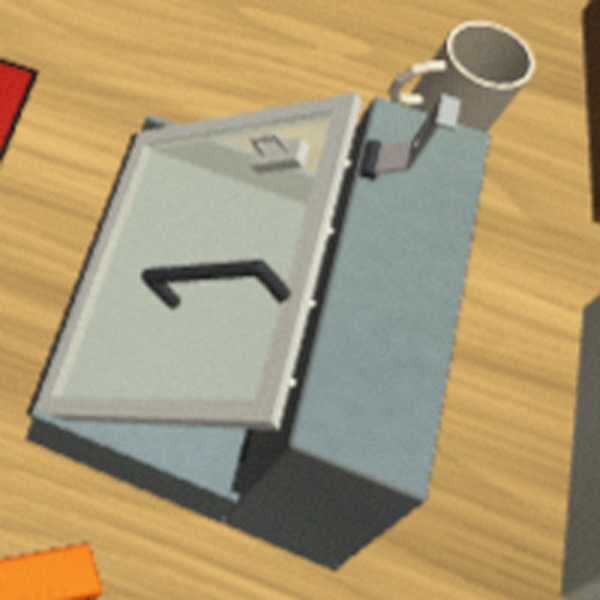

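```bash
cat > fit.py <<'E'
from h import *
from scipy.optimize import least_squares
t=cam("top");s=cam("scene")
T=[((155.75,129.5),(250,-156,180)),((186.25,130.5),(160,-156,180)),((144.25,237),(250,156,180)),((177.5,238),(160,156,180))]
S=[((496.7,192.7),(160,156,180)),((533.3,203.3),(250,156,180)),((511.7,326.7),(250,-156,180)),((466.7,309),(160,-156,180)),((481.7,350),(250,-156,0))]
def world(p,P):
    P=np.atleast_2d(np.asarray(P,float))/1000
    c,s_=np.cos(p[2]),np.sin(p[2]); return np.c_[p[0]+c*P[:,0]-s_*P[:,1],p[1]+s_*P[:,0]+c*P[:,1],P[:,2]]
def res(p):
    return np.r_[(proj(t,world(p,[b for a,b in T]))-[a for a,b in T]).ravel(),(proj(s,world(p,[b for a,b in S]))-[a for a,b in S]).ravel()]
r=least_squares(res,[.6,.3,1.57]); print(r.x,np.round(r.fun.reshape(-1,2),1))
E
python3 fit.py; python3 - <<'E'
from h import *
t=cam("top");s=cam("scene")
for c,n,b in((t,"t2",(275,100,475,270)),(s,"s2",(180,130,390,320))): 
    crop(c,b,3.5,f"pics/{n}.png")
# pale label blobs on mat, top
for n,c in(("t",t),("s",s)):
    p=c["pixels"].astype(int); m=((p.min(2)>150)).astype(np.uint8)
    k,l,st,ce=cv2.connectedComponentsWithStats(m)
    for i in range(1,k):
        if 60<st[i,4]<1500:
            r=cv2.minAreaRect(np.argwhere(l==i)[:,::-1].astype(np.float32)); print(n,np.round(r[0],1),np.round(r[1],1),round(r[2]),st[i,4],np.round(cast(c,ce[i],.022)[0],4))
E
```

```text
[0.53432588 0.16734659 1.54773535] [[-1.7 -1. ]
 [-0.6 -1.1]
 [-1.6  0.1]
 [-1.7 -0. ]
 [-2.6 -2.1]
 [ 0.1  0.2]
 [ 0.6  0.2]
 [-1.3 -1.1]
 [-0.5  0.4]]
t [357.5  98.8] [61.2 93.5] 86 703 [ 0.8492 -0.1837  0.022 ]
t [284.5 129. ] [20. 23.] 90 293 [0.7575 0.0469 0.022 ]
t [335.9 169.1] [ 7.7 21.5] 82 168 [ 0.6226 -0.116   0.022 ]
t [392.7 174.2] [ 7.6 21. ] 74 162 [ 0.6068 -0.2991  0.022 ]
t [439.5 214.5] [31.4 21.2] 82 653 [ 0.4758 -0.4439  0.022 ]
t [395.9 220.3] [ 7.8 21.6] 76 174 [ 0.4569 -0.3045  0.022 ]
t [440.8 241.6] [59.1 11.1] 4 312 [ 0.3887 -0.4371  0.022 ]
t [143.5 298. ] [26. 25.] 90 284 [0.2183 0.4546 0.022 ]
t [264.5 367.6] [ 9.1 14.4] 10 87 [0.015  0.0973 0.022 ]
s [632.  24.] [36. 14.] 90 516 [-0.8162  0.7479  0.022 ]
s [342.9  37.7] [43.4 19.4] 14 753 [-0.2771 -0.2982  0.022 ]
s [467.7  65.6] [48.3 26. ] 14 1217 [-0.2916  0.1886  0.022 ]
s [225.3 145.9] [53.4  9.5] 25 253 [ 0.3995 -0.4327  0.022 ]
s [209.1 166.1] [20.6 32.6] 31 576 [ 0.487  -0.4388  0.022 ]
s [533.1 177.8] [29.5 20.1] 27 113 [0.1543 0.4615 0.022 ]
s [253.4 172.1] [23.   7.2] 6 165 [ 0.4552 -0.305   0.022 ]
s [519. 197.] [10.  6.] 90 61 [0.2401 0.4339 0.022 ]
s [229.4 211.9] [24.9  8.2] 6 202 [ 0.6052 -0.2998  0.022 ]
s [286.1 239.4] [25.8  8.9] 13 231 [ 0.6216 -0.1162  0.022 ]
s [326. 307.] [32.5 31.1] 45 655 [0.7502 0.0463 0.022 ]
s [596.5 384.5] [29. 85.] 90 614 [0.7035 0.6121 0.022 ]
```

```bash
echo
```

```text
(no output)
```

View pics/t2.png

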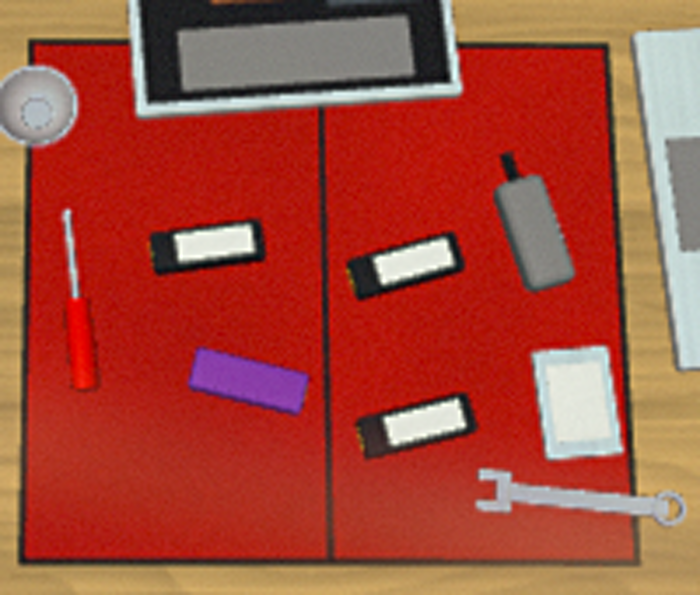

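View pics/s2.png

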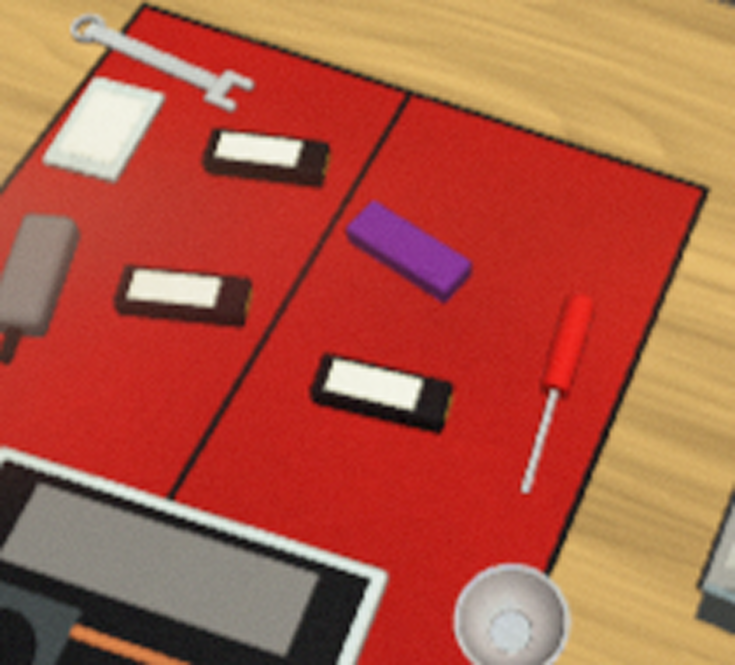

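```bash
cat > packs.py <<'E'
from h import *
def find(show=True):
    out={}
    for n in("top","scene"):
        c=cam(n); p=c["pixels"].astype(int); lab=(p.min(2)>140)
        dark=(p.max(2)<75); both=(dark|lab).astype(np.uint8)
        k,l,st,ce=cv2.connectedComponentsWithStats(lab.astype(np.uint8))
        for i in range(1,k):
            if 90<st[i,4]<330:
                px=np.argwhere(l==i)[:,::-1].astype(float)
                w=cast(c,px,.022)[:,:2]; m=w.mean(0)
                (cx,cy),(a,b),an=cv2.minAreaRect((w*1000).astype(np.float32))
                if not(.04<max(a,b)/1000<.075 and .01<min(a,b)/1000<.032): continue
                if not(.25<m[0]<.9): continue
                d=w-m; ev,V=np.linalg.eigh(d.T@d); ax=V[:,1]; 
                x0,y0=(ce[i]-35).astype(int).clip(0); sub=both[y0:y0+70,x0:x0+70]
                kk,ll,_,_=cv2.connectedComponentsWithStats(sub,connectivity=4)
                j=ll[int(ce[i][1])-y0,int(ce[i][0])-x0]
                q=np.argwhere(ll==j)[:,::-1]+[x0,y0]
                # keep along-axis extents only close to centre line
                W=cast(c,q,.022)[:,:2]-m; nn=np.array([-ax[1],ax[0]]); 
                sel=abs(W@nn)<.010; e=W[sel]@ax
                print(n,np.round(m,4),"yaw",np.round(np.degrees(np.arctan2(ax[1],ax[0])),1),"ext",np.round([e.min(),e.max()],4),"wid",np.round([(W@nn).min(),(W@nn).max()],4))
if __name__=="__main__": find()
E
python3 packs.py
sed -i 's/(proj(t,world(p,\[b for a,b in T\]))-/(proj(t,world(p,[b for a,b in T]))+.4-/; s/(proj(s,world(p,\[b for a,b in S\]))-/(proj(s,world(p,[b for a,b in S]))+.35-/; s/S=\[((496.7,192.7),(160,156,180)),/S=[/' fit.py; python3 fit.py
```

```text
top [ 0.6225 -0.1162] yaw 98.2 ext [-0.0447  0.0579] wid [-0.0172  0.0223]
top [ 0.6065 -0.2986] yaw 106.2 ext [-0.0444  0.0581] wid [-0.0173  0.0212]
top [ 0.4569 -0.3045] yaw 104.5 ext [-0.0443  0.058 ] wid [-0.0178  0.0192]
scene [ 0.455  -0.3051] yaw 104.6 ext [-0.0414  0.059 ] wid [-0.0308  0.0138]
scene [ 0.6052 -0.2997] yaw 105.8 ext [-0.0348  0.0583] wid [-0.0278  0.0133]
scene [ 0.6214 -0.1162] yaw 98.1 ext [-0.0434  0.0587] wid [-0.0264  0.0154]
[0.53541213 0.16586529 1.55420341] [[-1.1 -0.5]
 [-0.1 -0.7]
 [-0.3  0.7]
 [-0.3  0.3]
 [-0.6  0.1]
 [ 0.7  0.2]
 [-1.2 -0.8]
 [-0.3  0.5]]
```

```bash
cat > st.py <<'E'
from h import *
SP=np.array([0.5354,0.1659,1.5542])
def w2s(P):
    P=np.atleast_2d(P); d=P[:,:2]-SP[:2]; c,s=np.cos(SP[2]),np.sin(SP[2])
    return np.c_[c*d[:,0]+s*d[:,1],-s*d[:,0]+c*d[:,1],P[:,2]]*1000
def s2w(P):
    P=np.atleast_2d(np.asarray(P,float))/1000; c,s=np.cos(SP[2]),np.sin(SP[2])
    return np.c_[SP[0]+c*P[:,0]-s*P[:,1],SP[1]+s*P[:,0]+c*P[:,1],P[:,2]]
def flap(a,r,off,y=-45):  # r along flap, off outward from mid-plane
    th=np.pi/4+a; return [r*np.cos(th)-off*np.sin(th), y, 30+r*np.sin(th)+off*np.cos(th)]
def handle(a): return flap(a,165,43)
def tri(pt,ps):
    t=cam("top");s=cam("scene")
    Ps=[]
    for c in(t,s):
        Rm=cv2.Rodrigues(np.asarray(c["rvec"],float))[0]; Ps.append(c["intrinsics"]@np.c_[Rm,np.asarray(c["tvec"]).ravel()])
    X=cv2.triangulatePoints(Ps[0],Ps[1],np.array(pt,float).reshape(2,1),np.array(ps,float).reshape(2,1)); return (X[:3]/X[3]).ravel()
E
python3 - <<'E'
from st import *
for a,b in (((188.9,132.1),(462,302.3)),((179.6,234.6),(488.7,191.3))):
    P=tri(a,b); print(P,w2s(P))
t=cam("top");s=cam("scene")
for an in(0,.1,.2,.3):
    print(an,w2s(s2w(handle(an))).round(), proj(t,s2w(flap(an,212,5,0))).round(1))
for an in(.0,.1,.2):
  crop(t,(130,110,270,260),4,f"pics/t3_{an}.png",np.r_[proj(t,s2w(flap(an,212,5,147))),proj(t,s2w(flap(an,212,5,-147))),proj(t,s2w(flap(an,112,43))),proj(t,s2w(flap(an,218,43)))])
E
cd pics; python3 -c "
import cv2,numpy as np
cv2.imwrite('t3.png',np.hstack([cv2.resize(cv2.imread(f't3_{a}.png')[:420],None,fx=.47,fy=.47) for a in('0.0','0.1','0.2')]))"
```

```text
[0.68577253 0.31442635 0.18050278] [[ 151.00140866 -147.8869433   180.50278215]]
[0.39100738 0.31975724 0.1826498 ] [[151.43977395 146.92608249 182.64980485]]
0 [[ 86. -45. 177.]] [[185.9 182.1]]
0.1 [[ 71. -45. 185.]] [[190.3 181.1]]
0.2 [[ 55. -45. 191.]] [[195.5 180.2]]
0.3 [[ 39. -45. 196.]] [[201.3 179.4]]
```

View pics/t3.png

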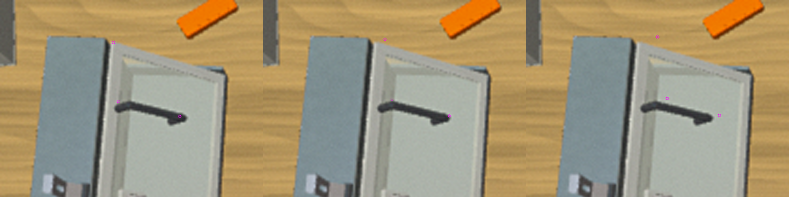

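```bash
cat > rel.py <<'E'
# usage: rel.py x y z [yaw_deg of tool x]  (station mm, -w for world m): needed shift/turn in tool units, tool pointing down
import sys
from st import *
np.set_printoptions(suppress=True,precision=3)
def tgt(P,R_t):
    s=manip.read_state(); R0=R.from_rotvec(s["tcp_rot"])
    d=R0.inv().apply(np.asarray(P)-s["position"])/.030
    r=np.degrees((R0.inv()*R_t).as_rotvec())/8
    return d,r
def down(yaw): # tool x at world yaw (rad), z down
    c,s=np.cos(yaw),np.sin(yaw); return R.from_matrix(np.array([[c,s,0],[s,-c,0],[0,0,-1]]))
if __name__=="__main__":
    a=sys.argv[1:]; wd="-w" in a; a=[float(v) for v in a if v!="-w"]
    P=np.array(a[:3]) if wd else s2w(a[:3])[0]
    yaw=np.radians(a[3]) if len(a)>3 else SP[2]
    T=down(yaw)
    if len(a)>4: T=R.from_rotvec(np.radians(a[4])*np.array([np.sin(yaw),-np.cos(yaw),0]))*T  # tilt about tool y
    s=manip.read_state()
    print("now st",w2s(s["position"])[0].round(1),"w",s["position"],"t",round(s["time_s"],2),"tgt w",P); d,r=tgt(P,T); print("shift",d.round(2),"turn",r.round(2))
E
python3 rel.py 86 -45 260; cat /dev/null; python3 rel.py -60 -45 260
```

```text
now st [480.9 372.  241.7] w [0.171 0.653 0.242] t 0.9 tgt w [0.582 0.251 0.26 ]
shift [-16.63  -9.48  -0.61] turn [ 0.   -0.    9.53]
now st [480.9 372.  241.7] w [0.171 0.653 0.242] t 0.9 tgt w [0.579 0.105 0.26 ]
shift [-17.79 -14.2   -0.61] turn [ 0.   -0.    9.53]
```

```bash
python3 -m handwheel '[[0,0,-1,0,0,0],[0,0,-2,0,0,0],[-1,-0.6,-2.5,0,0,1],[-2.3,-1.3,-2.5,0,0,2],[-3.6,-2.1,-2.5,0,0,3],[-4.9,-2.8,-2.5,0,0,4],[-6.2,-3.5,-2.5,0,0,5],[-7.5,-4.3,-2.5,0,0,6],[-8.8,-5,-2.5,0,0,7],[-9.8,-5.6,-2.5,0,0,8]]' 0.6 ; python3 rel.py 86 -45 230
```

```text
time_s: 1.9
position: [0.4152, 0.4133, 0.317]
tcp_rot: [2.002, 2.421, 0.001]
contact_force: [-0.1, -0.3, 0.0]
grip_width: 0.0529
now st [245.4 124.3 317. ] w [0.415 0.413 0.317] t 1.9 tgt w [0.582 0.251 0.23 ]
shift [-6.35  4.44  2.9 ] turn [ 0.01 -0.    1.47]
```

```bash
python3 -m handwheel '[[-1,0.7,0,0,0,0.5],[-2.3,1.6,0,0,0,1],[-3.6,2.5,0.2,0,0,1.47],[-4.9,3.4,0.5,0,0.8,1.47],[-6,4.2,1,0,1.6,1.47],[-6.8,4.5,1.5,0,2.4,1.47],[-7.3,4.5,2,0,3,1.47],[-7.3,4.5,2.4,0,3.75,1.47],[-7.3,4.5,2.6,0,3.75,1.47],[-7.3,4.5,2.6,0,3.75,1.47]]' 0.6 ; python3 rel.py 56 -45 229 89.05 -30; python3 rel.py 86 -45 177 89.05 -30;python3 rel.py 86 -45 177 89.05 30; python3 -c "
from st import *
crop(cam('top'),(130,110,270,260),4,'pics/t4.png');crop(cam('scene'),(370,110,570,310),3,'pics/s4.png')"
```

```text
time_s: 2.9
position: [0.588, 0.2272, 0.2377]
tcp_rot: [-1.924, -1.897, -0.454]
contact_force: [-0.1, 0.9, 0.2]
grip_width: 0.0524
now st [ 62.2 -51.5 237.7] w [0.588 0.227 0.238] t 2.9 tgt w [0.581 0.221 0.229]
shift [-0.33 -0.21  0.16] turn [-0.41 -7.45  0.13]
now st [ 62.2 -51.5 237.7] w [0.588 0.227 0.238] t 2.9 tgt w [0.582 0.251 0.177]
shift [-0.31 -0.09  2.16] turn [-0.41 -7.45  0.13]
now st [ 62.2 -51.5 237.7] w [0.588 0.227 0.238] t 2.9 tgt w [0.582 0.251 0.177]
shift [-0.31 -0.09  2.16] turn [-0.4   0.04 -0.09]
```

View pics/s4.png

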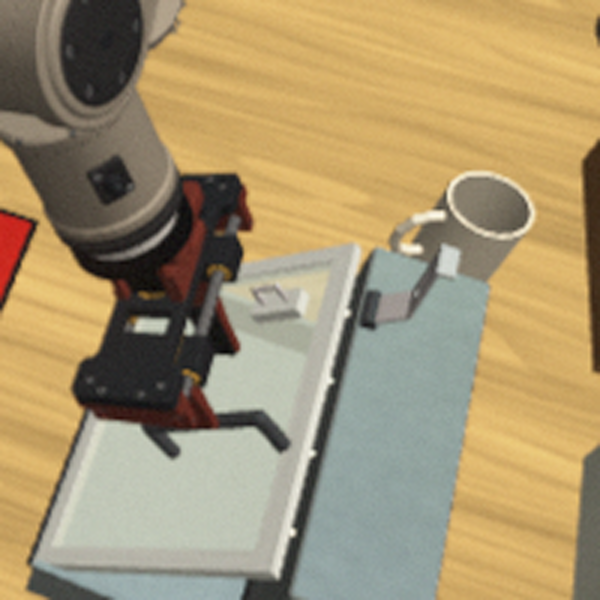

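```bash
python3 -m handwheel '[[-0.3,-0.1,0,-0.4,0,-0.1],[-0.3,-0.1,0.5,-0.4,0,-0.1],[-0.3,-0.1,1,-0.4,0,-0.1],[-0.3,-0.1,1.5,-0.4,0,-0.1],[-0.3,-0.1,2,-0.4,0,-0.1],[-0.3,-0.1,2.15,-0.4,0,-0.1],[-0.3,-0.1,2.15,-0.4,0,-0.1],[-0.3,-0.1,2.15,-0.4,0,-0.1],[-0.3,-0.1,2.15,-0.4,0,-0.1],[-0.3,-0.1,2.15,-0.4,0,-0.1]]' 0.6 ; python3 rel.py 86 -45 177 89.05 30; python3 -c "
from st import *
crop(cam('top'),(130,110,270,260),4,'pics/t5.png');crop(cam('scene'),(370,110,570,310),3,'pics/s5.png')"
```

```text
time_s: 4.0
position: [0.5827, 0.2512, 0.179]
tcp_rot: [-1.946, -1.918, -0.522]
contact_force: [-0.5, 0.2, -0.2]
grip_width: 0.0526
now st [ 86.1 -45.9 179. ] w [0.583 0.251 0.179] t 4.0 tgt w [0.582 0.251 0.177]
shift [-0.04 -0.03  0.06] turn [0.02 0.02 0.02]
```

View pics/s5.png

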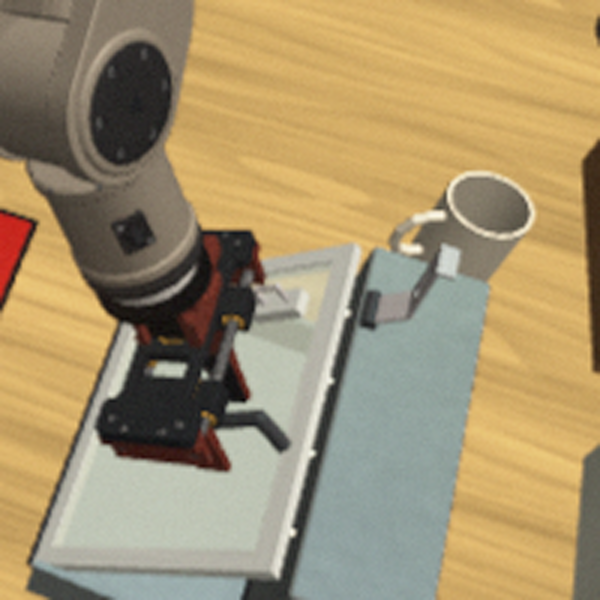

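View pics/t5.png

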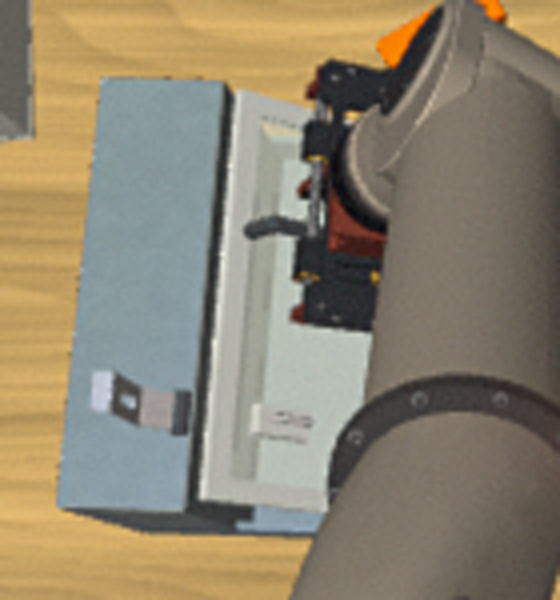

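```bash
python3 -m handwheel '[[0,0,0,0,0,0],[0,0,0,0,0,0],[0,0,0,0,0,0],[0,0,0,0,0,0],[0,0,0,0,0,0],[0,0,0,0,0,0],[0,0,0,0,0,0],[0,0,0,0,0,0],[0,0,0,0,0,0],[0,0,0,0,0,0]]' 0 35; cat > arc.py <<'E'
import sys
from rel import *
a0,a1,n=float(sys.argv[1]),float(sys.argv[2]),10
tl=lambda a: np.radians(30+20*a)
p0=np.array(handle(a0))
for i in range(1,n+1):
    a=a0+(a1-a0)*min(1,i/(n-2)); d=np.array(handle(a))-p0; th=tl(a0)
    # tool x=(cos,0,sin) z=(sin,0,-cos) in station
    X=np.array([np.cos(th),0,np.sin(th)]);Z=np.array([np.sin(th),0,-np.cos(th)])
    print([round(d@X/30,2),0,round(d@Z/30,2),0,round(np.degrees(tl(a)-tl(a0))/8,2),0])
E
python3 arc.py 0 .5
```

```text
time_s: 5.1
position: [0.5822, 0.2516, 0.1784]
tcp_rot: [-1.945, -1.918, -0.52]
contact_force: [1.3, -0.0, 0.4]
grip_width: 0.0112
[np.float64(-0.19), 0, np.float64(-0.3), 0, np.float64(0.16), 0]
[np.float64(-0.39), 0, np.float64(-0.59), 0, np.float64(0.31), 0]
[np.float64(-0.61), 0, np.float64(-0.87), 0, np.float64(0.47), 0]
[np.float64(-0.85), 0, np.float64(-1.14), 0, np.float64(0.63), 0]
[np.float64(-1.1), 0, np.float64(-1.38), 0, np.float64(0.78), 0]
[np.float64(-1.37), 0, np.float64(-1.61), 0, np.float64(0.94), 0]
[np.float64(-1.66), 0, np.float64(-1.83), 0, np.float64(1.09), 0]
[np.float64(-1.95), 0, np.float64(-2.03), 0, np.float64(1.25), 0]
[np.float64(-1.95), 0, np.float64(-2.03), 0, np.float64(1.25), 0]
[np.float64(-1.95), 0, np.float64(-2.03), 0, np.float64(1.25), 0]
```

```bash
python3 -m handwheel '[[-0.2,0,-0.3,0,0.15,0],[-0.4,0,-0.6,0,0.3,0],[-0.6,0,-0.87,0,0.45,0],[-0.85,0,-1.14,0,0.6,0],[-1.1,0,-1.38,0,0.8,0],[-1.37,0,-1.61,0,0.95,0],[-1.66,0,-1.83,0,1.1,0],[-1.95,0,-2.03,0,1.25,0],[-1.95,0,-2.03,0,1.25,0],[-1.95,0,-2.03,0,1.25,0]]'; python3 rel.py 6.5 -45 201.5 89.05 40; python3 arc.py .5 1; python3 -c "
from st import *
print(handle(.5))
crop(cam('top'),(130,110,330,260),3,'pics/t6.png');crop(cam('scene'),(330,110,570,310),3,'pics/s6.png')"
```

```text
time_s: 6.1
position: [0.5802, 0.1705, 0.2016]
tcp_rot: [-1.835, -1.809, -0.664]
contact_force: [-1.7, -0.5, -3.2]
grip_width: 0.0111
now st [  5.3 -44.7 201.6] w [0.58  0.17  0.202] t 6.1 tgt w [0.581 0.172 0.202]
shift [0.03 0.01 0.03] turn [-0.    0.03  0.02]
[np.float64(-0.27), 0, np.float64(-0.23), 0, np.float64(0.16), 0]
[np.float64(-0.56), 0, np.float64(-0.44), 0, np.float64(0.31), 0]
[np.float64(-0.86), 0, np.float64(-0.63), 0, np.float64(0.47), 0]
[np.float64(-1.17), 0, np.float64(-0.8), 0, np.float64(0.63), 0]
[np.float64(-1.49), 0, np.float64(-0.96), 0, np.float64(0.78), 0]
[np.float64(-1.82), 0, np.float64(-1.09), 0, np.float64(0.94), 0]
[np.float64(-2.15), 0, np.float64(-1.2), 0, np.float64(1.09), 0]
[np.float64(-2.5), 0, np.float64(-1.3), 0, np.float64(1.25), 0]
[np.float64(-2.5), 0, np.float64(-1.3), 0, np.float64(1.25), 0]
[np.float64(-2.5), 0, np.float64(-1.3), 0, np.float64(1.25), 0]
[np.float64(5.193388549199632), -45, np.float64(200.43188878662656)]
```

View pics/s6.png

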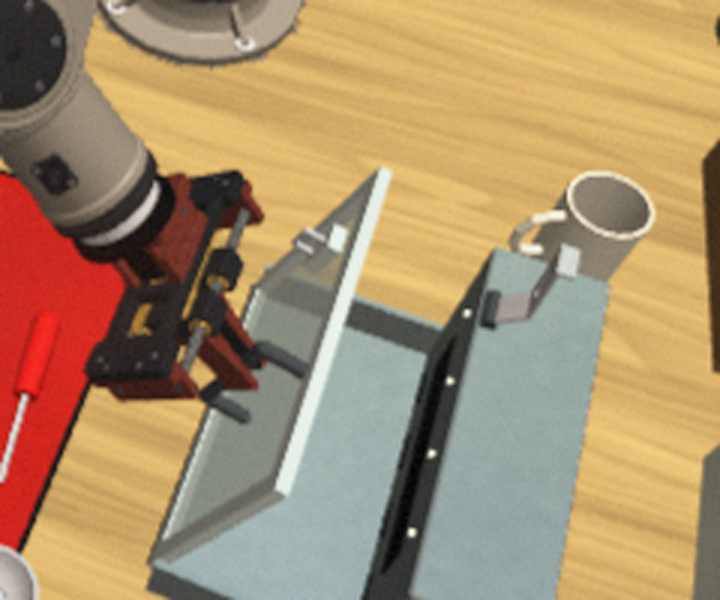

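Opening works well. Continue the arc.

```bash
python3 -m handwheel '[[-0.27,0,-0.23,0,0.15,0],[-0.56,0,-0.44,0,0.3,0],[-0.86,0,-0.63,0,0.45,0],[-1.17,0,-0.8,0,0.6,0],[-1.49,0,-0.96,0,0.8,0],[-1.82,0,-1.09,0,0.95,0],[-2.15,0,-1.2,0,1.1,0],[-2.5,0,-1.3,0,1.25,0],[-2.5,0,-1.3,0,1.25,0],[-2.5,0,-1.3,0,1.25,0]]'; python3 -c "
from st import *
print(handle(1.),w2s(manip.read_state()['position']),handle(1.45))"; python3 arc.py 1 1.46 
```

```text
time_s: 7.2
position: [0.5782, 0.0884, 0.1836]
tcp_rot: [-1.717, -1.696, -0.797]
contact_force: [-6.4, -1.0, -0.9]
grip_width: 0.0113
[np.float64(-77.15177284896131), -45, np.float64(182.05789669156377)] [[-76.75629003 -44.10660634 183.61379983]] [np.float64(-135.61103455349547), -45, np.float64(133.3617303808845)]
[np.float64(-0.3), 0, np.float64(-0.12), 0, np.float64(0.14), 0]
[np.float64(-0.61), 0, np.float64(-0.22), 0, np.float64(0.29), 0]
[np.float64(-0.93), 0, np.float64(-0.31), 0, np.float64(0.43), 0]
[np.float64(-1.25), 0, np.float64(-0.37), 0, np.float64(0.58), 0]
[np.float64(-1.57), 0, np.float64(-0.42), 0, np.float64(0.72), 0]
[np.float64(-1.9), 0, np.float64(-0.45), 0, np.float64(0.86), 0]
[np.float64(-2.23), 0, np.float64(-0.46), 0, np.float64(1.01), 0]
[np.float64(-2.55), 0, np.float64(-0.45), 0, np.float64(1.15), 0]
[np.float64(-2.55), 0, np.float64(-0.45), 0, np.float64(1.15), 0]
[np.float64(-2.55), 0, np.float64(-0.45), 0, np.float64(1.15), 0]
```

```bash
python3 -m handwheel '[[-0.3,0,-0.12,0,0.15,0],[-0.61,0,-0.22,0,0.3,0],[-0.93,0,-0.31,0,0.45,0],[-1.25,0,-0.37,0,0.6,0],[-1.57,0,-0.42,0,0.7,0],[-1.9,0,-0.45,0,0.85,0],[-2.23,0,-0.46,0,1,0],[-2.55,0,-0.45,0,1.15,0],[-2.65,0,-0.42,0,1.15,0],[-2.65,0,-0.42,0,1.15,0]]'; python3 -c "
from st import *
print(handle(1.45),w2s(manip.read_state()['position']))
crop(cam('top'),(130,110,330,260),3,'pics/t7.png');crop(cam('scene'),(300,110,540,310),3,'pics/s7.png')"
```

```text
time_s: 8.2
position: [0.5768, 0.0263, 0.131]
tcp_rot: [-1.608, -1.588, -0.908]
contact_force: [-10.6, -4.8, 2.0]
grip_width: 0.0113
[np.float64(-135.61103455349547), -45, np.float64(133.3617303808845)] [[-138.93591601  -43.66405762  130.97540553]]
```

View pics/s7.png

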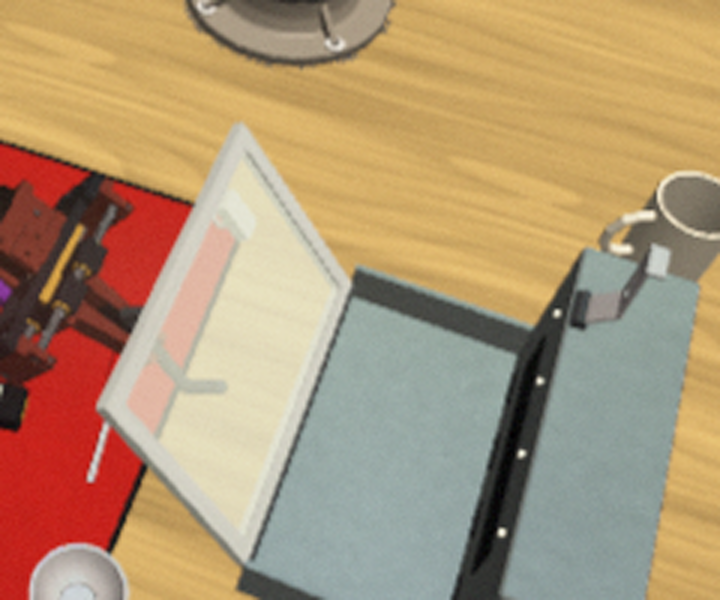

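```bash
python3 -m handwheel '[[0,0,0,0,0,0],[0,0,0,0,0,0],[0,0,0,0,0,0],[0,0,0,0,0,0],[0,0,-0.5,0,0,0],[0,0,-1.2,0,0,0],[0,0,-2.2,0,0,0],[0,0,-3.4,0,-0.5,0],[0,0,-4.6,0,-1.5,0],[0,0,-5,0,-2.5,0]]' 0.6 30; python3 -c "
from st import *
crop(cam('top'),(130,110,330,260),3,'pics/t8.png');crop(cam('scene'),(300,110,540,310),3,'pics/s8.png')"; python3 packs.py
```

```text
time_s: 9.3
position: [0.5776, -0.1086, 0.2112]
tcp_rot: [-1.858, -1.82, -0.654]
contact_force: [0.1, 1.1, 0.1]
grip_width: 0.0527
top [ 0.6227 -0.112 ] yaw 102.1 ext [-0.1125  0.0532] wid [-0.1063  0.1265]
scene [ 0.6051 -0.2993] yaw 105.4 ext [-0.0351  0.0585] wid [-0.0273  0.0137]
scene [ 0.6213 -0.1158] yaw 98.0 ext [-0.0437  0.0583] wid [-0.0265  0.0154]
```

View pics/s8.png

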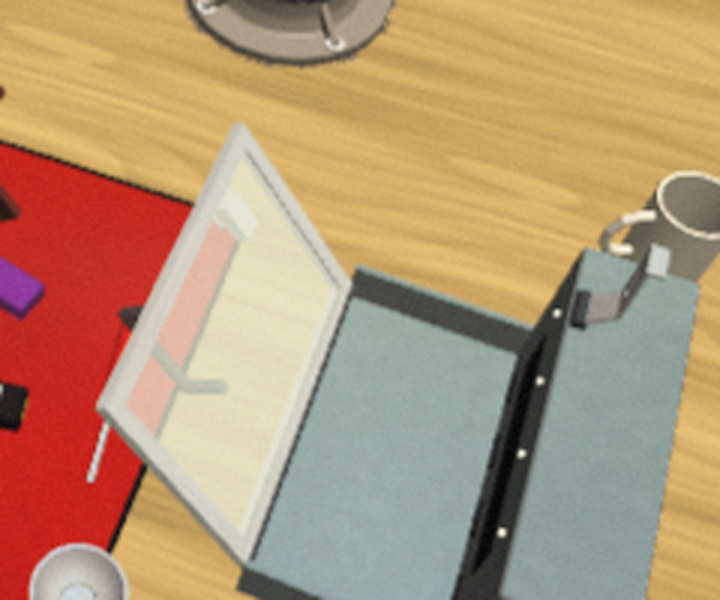

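View pics/t8.png

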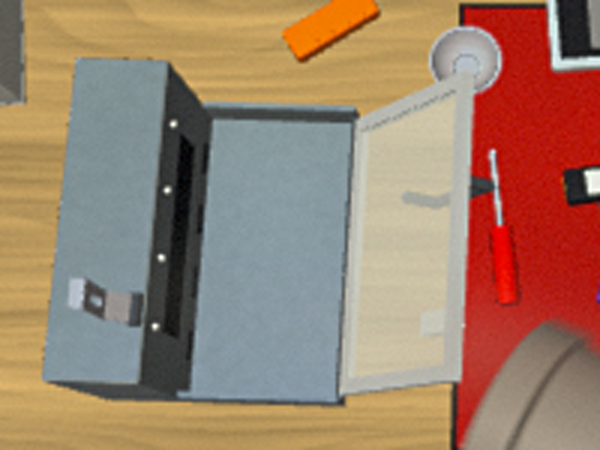

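```bash
python3 -c "
from st import *
t=cam('top')
for a in(1.35,1.4,1.45): print(a,[(np.array(proj(t,s2w(flap(a,212,-5,y)))[0])-[130,110])*3 for y in(-147,147)])"; python3 rel.py 0.6204 -0.109 0.10 98 -w;  python3 rel.py 0.6204 -0.109 0.022 98 -w
```

```text
1.35 [array([446.35340819,  62.30611664]), array([434.2196096 , 375.99597373])]
1.4 [array([456.34877573,  64.66681461]), array([444.77259797, 376.91349421])]
1.45 [array([465.96423135,  67.16007236]), array([454.92541856, 377.86982405])]
now st [-266.1  -45.3  208.5] w [ 0.576 -0.101  0.208] t 9.55 tgt w [ 0.62  -0.109  0.1  ]
shift [-2.48  1.47  2.65] turn [ 0.39 -4.88 -1.06]
now st [-266.1  -45.3  208.5] w [ 0.576 -0.101  0.208] t 9.55 tgt w [ 0.62  -0.109  0.022]
shift [-4.12  1.47  4.67] turn [ 0.39 -4.88 -1.06]
```

```bash
python3 -m handwheel '[[-0.3,0.2,0,0,-0.8,0],[-0.6,0.5,0,0,-1.6,-0.3],[-1,0.8,0.3,0.2,-2.4,-0.6],[-1.4,1.2,0.8,0.3,-3.2,-1],[-1.9,1.47,1.5,0.39,-4,-1.06],[-2.3,1.47,2.3,0.39,-4.88,-1.06],[-2.5,1.47,2.65,0.39,-4.88,-1.06],[-2.5,1.47,2.65,0.39,-4.88,-1.06],[-2.5,1.47,2.65,0.39,-4.88,-1.06],[-2.5,1.47,2.65,0.39,-4.88,-1.06]]' 0.7; python3 rel.py 0.6204 -0.109 0.022 98 -w; python3 packs.py;  python3 -c "
from st import *
crop(cam('scene'),(180,100,400,310),3,'pics/s9.png')"
```

```text
time_s: 10.55
position: [0.6211, -0.1132, 0.1008]
tcp_rot: [2.064, 2.365, -0.001]
contact_force: [0.6, -0.6, 0.1]
grip_width: 0.0612
now st [-277.6  -90.3  100.8] w [ 0.621 -0.113  0.101] t 10.55 tgt w [ 0.62  -0.109  0.022]
shift [ 0.15 -0.01  2.63] turn [ 0.01  0.02 -0.03]
top [ 0.6069 -0.2995] yaw 106.2 ext [-0.0424  0.0591] wid [-0.0172  0.0213]
top [ 0.4569 -0.3047] yaw 104.4 ext [-0.0432  0.0582] wid [-0.0177  0.0192]
scene [ 0.4572 -0.3112] yaw 100.1 ext [-0.035   0.0305] wid [-0.0312  0.0152]
scene [ 0.6052 -0.2995] yaw 106.0 ext [-0.0349  0.0587] wid [-0.0279  0.0137]
```

View pics/s9.png

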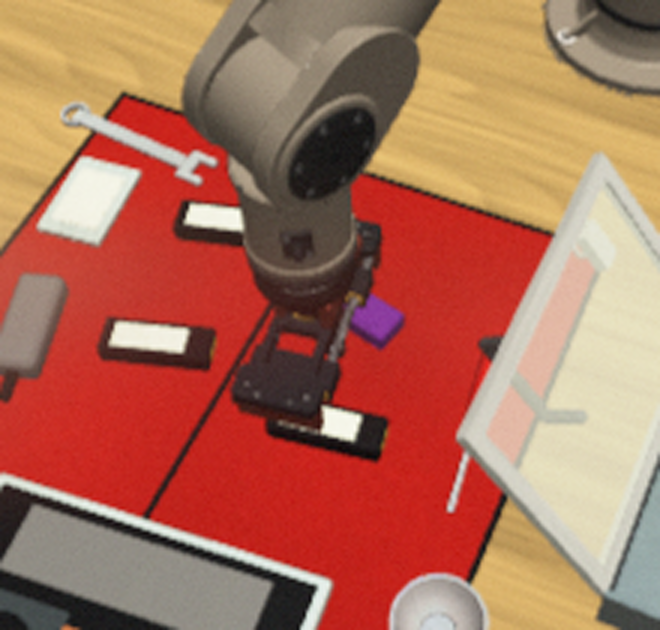

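Pack A is undisturbed beneath the gripper (pack near crop (330,425)); descend and grip.

```bash
python3 -m handwheel '[[0.15,0,0.6,0,0,0],[0.15,0,1.2,0,0,0],[0.15,0,1.8,0,0,0],[0.15,0,2.3,0,0,0],[0.15,0,2.5,0,0,0],[0.15,0,2.6,0,0,0],[0.15,0,2.63,0,0,0],[0.15,0,2.63,0,0,0],[0.15,0,2.63,0,0,0],[0.15,0,2.63,0,0,0]]' 0.7 30; python3 -m handwheel '[[0,0,0,0,0,0],[0,0,0,0,0,0],[0,0,0,0,0,0],[0,0,0,0,0,0],[0,0,0,0,0,0],[0,0,-0.5,0,0,0],[0,0,-1.5,0,0,0],[0,0,-3,0,0,0],[0,0,-4.5,0,0,0],[0,0,-6,0,0,0]]' 0 40;python3 rel.py 85 90 210
```

```text
time_s: 11.7
position: [0.621, -0.1061, 0.0217]
tcp_rot: [2.059, 2.369, -0.001]
contact_force: [0.1, -0.1, 0.3]
grip_width: 0.0617
time_s: 12.7
position: [0.6197, -0.1059, 0.2035]
tcp_rot: [2.06, 2.369, -0.002]
contact_force: [0.5, 0.1, -1.6]
grip_width: 0.0379
now st [-270.3  -88.8  203.5] w [ 0.62  -0.106  0.203] t 12.7 tgt w [0.447 0.252 0.21 ]
shift [12.63 -4.05 -0.25] turn [0.   0.02 1.12]
```

```bash
python3 rel.py 83 -90 290; python3 rel.py 83 -90 36
```

```text
now st [-270.3  -88.8  203.5] w [ 0.62  -0.106  0.203] t 12.7 tgt w [0.627 0.247 0.29 ]
shift [11.62  1.87 -2.91] turn [0.   0.02 1.12]
now st [-270.3  -88.8  203.5] w [ 0.62  -0.106  0.203] t 12.7 tgt w [0.627 0.247 0.036]
shift [11.64  1.87  5.55] turn [0.   0.02 1.12]
```

```bash
python3 -m handwheel '[[0.3,0.1,-1.2,0,0,0.2],[1.2,0.3,-2.3,0,0,0.4],[2.5,0.5,-2.9,0,0,0.6],[4,0.7,-2.9,0,0,0.8],[5.5,0.9,-2.9,0,0,1],[7,1.2,-2.9,0,0,1.12],[8.5,1.4,-2.9,0,0,1.12],[10,1.6,-2.9,0,0,1.12],[11,1.8,-2.9,0,0,1.12],[11.6,1.87,-2.9,0,0,1.12]]'; python3 rel.py 83 -90 36
```

```text
time_s: 13.7
position: [0.6263, 0.2505, 0.2874]
tcp_rot: [2.234, 2.206, -0.002]
contact_force: [0.6, 0.6, -2.4]
grip_width: 0.0378
now st [ 86.1 -89.5 287.4] w [0.626 0.25  0.287] t 13.7 tgt w [0.627 0.247 0.036]
shift [-0.09  0.01  8.38] turn [0.   0.01 0.03]
```

```bash
python3 -m handwheel '[[-0.1,0,0.8,0,0,0],[-0.1,0,2,0,0,0],[-0.1,0,3.4,0,0,0],[-0.1,0,4.8,0,0,0],[-0.1,0,6.2,0,0,0],[-0.1,0,7.2,0,0,0],[-0.1,0,7.8,0,0,0],[-0.1,0,8.1,0,0,0],[-0.1,0,8.25,0,0,0],[-0.1,0,8.3,0,0,0]]'; python3 rel.py 83 -90 34
```

```text
time_s: 14.7
position: [0.6285, 0.2433, 0.0394]
tcp_rot: [2.238, 2.2, 0.001]
contact_force: [0.3, -0.1, -2.2]
grip_width: 0.0377
now st [ 78.9 -91.8  39.4] w [0.629 0.243 0.039] t 14.7 tgt w [0.627 0.247 0.034]
shift [ 0.14 -0.06  0.18] turn [ 0.02  0.01 -0.  ]
```

```bash
python3 -m handwheel '[[0.1,0,0.1,0,0,0],[0.1,0,0.16,0,0,0],[0.1,0,0.16,0,0,0],[0.1,0,0.16,0,0,0],[0.1,0,0.16,0,0,0],[0.1,0,0.16,0,0,0],[0.1,0,0.16,0,0,0],[0.1,0,0.16,0,0,0],[0.1,0,0.16,0,0,0],[0.1,0,0.16,0,0,0]]' ; python3 -m handwheel '[[0,0,0,0,0,0],[0,0,0,0,0,0],[0,0,0,0,0,0],[0,0,-0.5,0,0,0],[0,0,-1.5,0,0,0],[0,0,-3,0,0,0],[0,0,-4.5,0,0,0],[0,0,-6,0,0,0],[0,0,-7.5,0,0,0],[0,0,-8.5,0,0,0]]' 0.65; python3 packs.py;  python3 -c "
from st import *
crop(cam('scene'),(180,100,440,310),3,'pics/s10.png')"
```

```text
time_s: 15.7
position: [0.6277, 0.2463, 0.0335]
tcp_rot: [2.238, 2.201, -0.001]
contact_force: [0.5, -0.2, -2.2]
grip_width: 0.0381
time_s: 16.7
position: [0.6283, 0.2466, 0.2937]
tcp_rot: [2.238, 2.199, 0.006]
contact_force: [0.6, -0.0, -1.0]
grip_width: 0.0571
top [0.6315 0.2388] yaw 89.0 ext [-0.0636  0.1131] wid [-0.1182  0.1114]
top [ 0.607  -0.2996] yaw 106.3 ext [-0.0423  0.0591] wid [-0.0166  0.0213]
top [ 0.457  -0.3045] yaw 104.0 ext [-0.0438  0.058 ] wid [-0.0177  0.0185]
scene [ 0.4549 -0.3044] yaw 103.8 ext [-0.042   0.0583] wid [-0.0303  0.014 ]
scene [ 0.6053 -0.2997] yaw 105.8 ext [-0.0347  0.0349] wid [-0.0273  0.0138]
scene [0.6208 0.2379] yaw 89.0 ext [-0.0467  0.0571] wid [-0.0266  0.016 ]
```

View pics/s10.png

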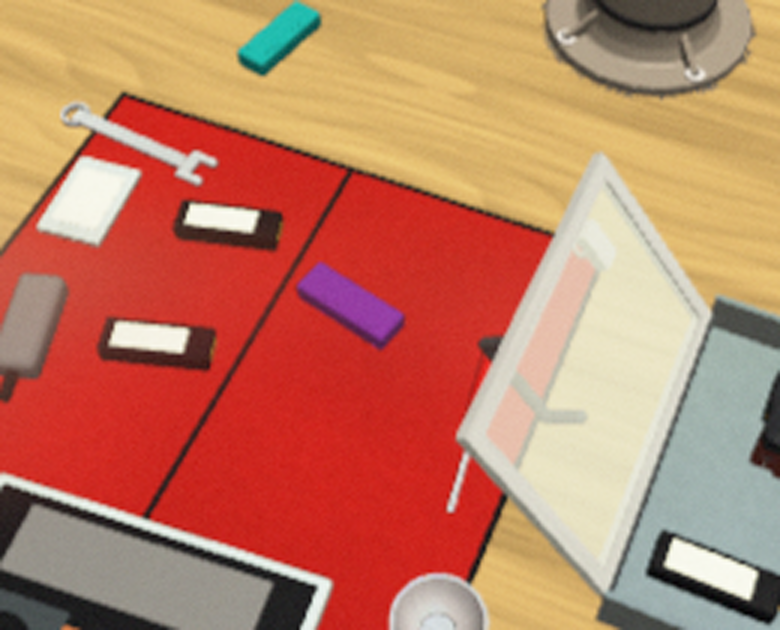

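```bash
python3 rel.py 0.604 -0.2925 0.10 106 -w
```

```text
now st [ 82.5 -91.8 292.2] w [0.629 0.247 0.292] t 16.85 tgt w [ 0.604 -0.292  0.1  ]
shift [-17.99  -0.55   6.39] turn [ 0.04  0.   -2.12]
```

```bash
python3 -m handwheel '[[-0.8,0,0,0,0,0],[-2.2,0,0,0,0,-0.2],[-3.8,-0.1,0,0,0,-0.5],[-5.4,-0.2,0,0,0,-0.8],[-7,-0.3,0,0,0,-1.1],[-8.6,-0.3,0,0,0,-1.4],[-10.2,-0.4,0,0,0,-1.7],[-11.8,-0.5,0.3,0,0,-2],[-13.4,-0.5,0.6,0,0,-2.12],[-14.8,-0.5,1.2,0,0,-2.12]]' 0.7;  python3 rel.py 0.604 -0.2925 0.10 106 -w; python3 rel.py 0.604 -0.2925 0.022 106 -w
```

```text
time_s: 17.85
position: [0.6043, -0.1996, 0.2535]
tcp_rot: [1.89, 2.506, -0.002]
contact_force: [0.0, 0.3, -0.4]
grip_width: 0.0616
now st [-364.3  -74.9  253.5] w [ 0.604 -0.2    0.254] t 17.85 tgt w [ 0.604 -0.292  0.1  ]
shift [-2.96 -0.87  5.13] turn [ 0.01  0.02 -0.  ]
now st [-364.3  -74.9  253.5] w [ 0.604 -0.2    0.254] t 17.85 tgt w [ 0.604 -0.292  0.022]
shift [-2.95 -0.87  7.73] turn [ 0.01  0.02 -0.  ]
```

```bash
python3 -m handwheel '[[-0.8,-0.2,1,0,0,0],[-1.8,-0.5,2,0,0,0],[-2.6,-0.8,3,0,0,0],[-2.95,-0.87,4,0,0,0],[-2.95,-0.87,4.8,0,0,0],[-2.95,-0.87,5.1,0,0,0],[-2.95,-0.87,5.1,0,0,0],[-2.95,-0.87,5.1,0,0,0],[-2.95,-0.87,5.1,0,0,0],[-2.95,-0.87,5.1,0,0,0]]' 0.7;   python3 rel.py 0.604 -0.2925 0.022 106 -w; python3 -c "
from st import *
crop(cam('scene'),(180,100,400,310),3,'pics/s11.png')"
```

```text
time_s: 18.85
position: [0.6054, -0.2894, 0.1021]
tcp_rot: [1.887, 2.506, -0.001]
contact_force: [-0.0, -0.1, 0.4]
grip_width: 0.0616
now st [-454.1  -77.5  102.1] w [ 0.605 -0.289  0.102] t 18.85 tgt w [ 0.604 -0.292  0.022]
shift [-0.08 -0.08  2.67] turn [0.02 0.03 0.01]
```

View pics/s11.png

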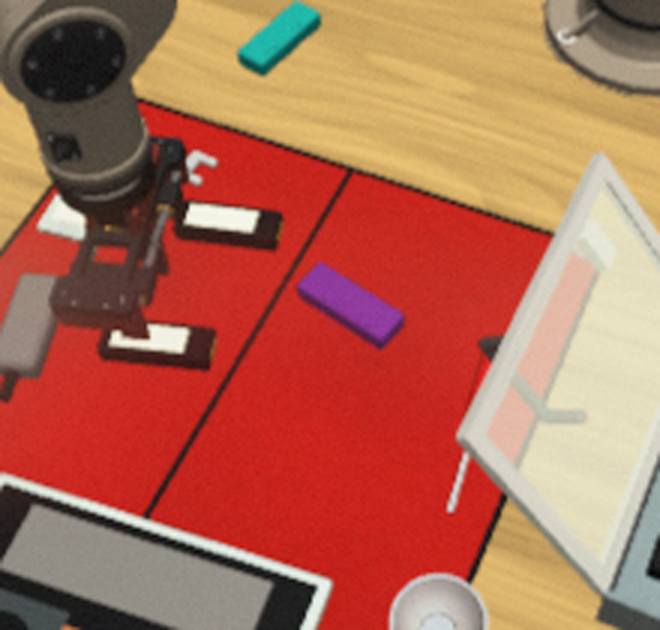

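```bash
python3 -m handwheel '[[-0.1,-0.1,0.6,0,0,0],[-0.1,-0.1,1.2,0,0,0],[-0.1,-0.1,1.8,0,0,0],[-0.1,-0.1,2.3,0,0,0],[-0.1,-0.1,2.5,0,0,0],[-0.1,-0.1,2.6,0,0,0],[-0.1,-0.1,2.65,0,0,0],[-0.1,-0.1,2.65,0,0,0],[-0.1,-0.1,2.65,0,0,0],[-0.1,-0.1,2.65,0,0,0]]' 0.7 30; python3 -m handwheel '[[0,0,0,0,0,0],[0,0,0,0,0,0],[0,0,0,0,0,0],[0,0,0,0,0,0],[0,0,0,0,0,0],[0,0,-0.5,0,0,0],[0,0,-1.5,0,0,0],[0,0,-3,0,0,0],[0,0,-4.5,0,0,0],[0,0,-6,0,0,0]]' 0 40;python3 rel.py 83 0 290
```

```text
time_s: 19.9
position: [0.603, -0.2935, 0.0219]
tcp_rot: [1.888, 2.507, -0.001]
contact_force: [-0.2, -0.0, -0.2]
grip_width: 0.0616
time_s: 20.9
position: [0.6015, -0.2929, 0.2035]
tcp_rot: [1.89, 2.507, -0.003]
contact_force: [1.6, 0.1, -2.1]
grip_width: 0.0381
now st [-457.7  -73.7  203.5] w [ 0.602 -0.293  0.204] t 20.9 tgt w [0.537 0.249 0.29 ]
shift [17.95  2.9  -2.93] turn [0.   0.02 2.12]
```

```bash
python3 -m handwheel '[[0.3,0.1,-1.2,0,0,0.2],[1.2,0.3,-2.2,0,0,0.4],[2.6,0.5,-2.9,0,0,0.6],[4.2,0.7,-2.9,0,0,0.9],[5.8,0.9,-2.9,0,0,1.2],[7.4,1.2,-2.9,0,0,1.5],[9,1.5,-2.9,0,0,1.8],[10.5,1.7,-2.9,0,0,2.12],[12,1.9,-2.9,0,0,2.12],[13.5,2.2,-2.9,0,0,2.12]]'; python3 rel.py 83 0 290;python3 rel.py 83 0 36
```

```text
time_s: 21.9
position: [0.5526, 0.1158, 0.2878]
tcp_rot: [2.239, 2.201, -0.001]
contact_force: [0.5, 0.4, -2.6]
grip_width: 0.0376
now st [-49.8 -18.1 287.8] w [0.553 0.116 0.288] t 21.9 tgt w [0.537 0.249 0.29 ]
shift [ 4.43 -0.61 -0.08] turn [ 0.01  0.01 -0.01]
now st [-49.8 -18.1 287.8] w [0.553 0.116 0.288] t 21.9 tgt w [0.537 0.249 0.036]
shift [ 4.44 -0.61  8.39] turn [ 0.01  0.01 -0.01]
```

```bash
python3 -m handwheel '[[1,-0.1,0,0,0,0],[2.3,-0.3,0,0,0,0],[3.5,-0.5,0,0,0,0],[4.3,-0.6,0,0,0,0],[4.4,-0.6,0.8,0,0,0],[4.4,-0.6,2,0,0,0],[4.4,-0.6,3.4,0,0,0],[4.4,-0.6,4.6,0,0,0],[4.4,-0.6,5.6,0,0,0],[4.4,-0.6,6,0,0,0]]'; python3 rel.py 83 0 35; python3 -c "
from st import *
crop(cam('scene'),(330,100,550,310),3,'pics/s12.png')"
```

```text
time_s: 22.9
position: [0.5365, 0.2455, 0.1046]
tcp_rot: [2.239, 2.202, -0.009]
contact_force: [-0.1, -0.5, -2.2]
grip_width: 0.0378
now st [ 79.6   0.3 104.6] w [0.536 0.245 0.105] t 22.9 tgt w [0.537 0.249 0.035]
shift [0.13 0.02 2.32] turn [-0.02  0.04 -0.  ]
```

View pics/s12.png

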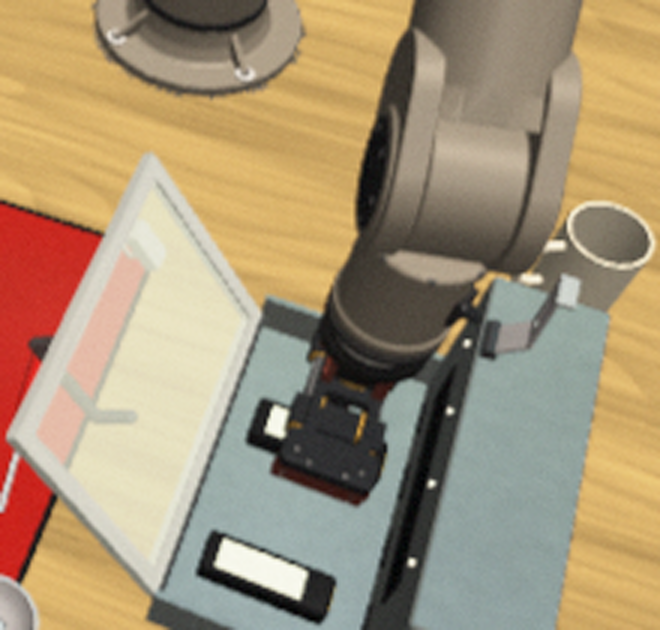

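```bash
python3 -m handwheel '[[0.1,0,0.6,0,0,0],[0.1,0,1.2,0,0,0],[0.1,0,1.7,0,0,0],[0.1,0,2.1,0,0,0],[0.1,0,2.3,0,0,0],[0.1,0,2.35,0,0,0],[0.1,0,2.35,0,0,0],[0.1,0,2.35,0,0,0],[0.1,0,2.35,0,0,0],[0.1,0,2.35,0,0,0]]' ; python3 -m handwheel '[[0,0,0,0,0,0],[0,0,0,0,0,0],[0,0,0,0,0,0],[0,0,-0.5,0,0,0],[0,0,-1.5,0,0,0],[0,0,-3,0,0,0],[0,0,-4.5,0,0,0],[0,0,-6,0,0,0],[0,0,-7.5,0,0,0],[0,0,-8.5,0,0,0]]' 0.65; python3 packs.py
```

```text
time_s: 23.95
position: [0.5388, 0.2496, 0.0368]
tcp_rot: [2.238, 2.201, -0.0]
contact_force: [-0.5, -0.2, -2.5]
grip_width: 0.0381
time_s: 24.95
position: [0.5391, 0.2497, 0.296]
tcp_rot: [2.238, 2.2, 0.006]
contact_force: [0.4, -0.2, 0.5]
grip_width: 0.0571
top [0.6314 0.239 ] yaw 88.8 ext [-0.0632  0.0708] wid [-0.0487  0.1105]
top [0.5405 0.2457] yaw 89.1 ext [-0.0672  0.0656] wid [-0.1176  0.1068]
top [ 0.4569 -0.3047] yaw 104.4 ext [-0.0432  0.0582] wid [-0.0177  0.0191]
scene [ 0.4548 -0.3042] yaw 104.2 ext [-0.0422  0.0585] wid [-0.0304  0.0143]
scene [0.5306 0.2445] yaw 89.2 ext [-0.0694  0.0805] wid [-0.1232  0.1354]
scene [0.6208 0.2379] yaw 89.0 ext [-0.0953  0.0841] wid [-0.0573  0.1054]
```

```bash
python3 rel.py 0.454 -0.2977 0.29 104.3 -w
```

```text
now st [ 84.5  -3.8 297.3] w [0.541 0.25  0.297] t 25.05 tgt w [ 0.454 -0.298  0.29 ]
shift [-18.32  -2.57   0.16] turn [ 0.07 -0.01 -1.91]
```

```bash
python3 -m handwheel '[[-0.8,-0.1,0,0,0,0],[-2.2,-0.3,0,0,0,-0.2],[-3.8,-0.5,0,0,0,-0.5],[-5.4,-0.7,0,0,0,-0.8],[-7,-1,0,0,0,-1.1],[-8.6,-1.2,0,0,0,-1.4],[-10.2,-1.4,0,0,0,-1.7],[-11.8,-1.6,0.3,0,0,-1.9],[-13.4,-1.9,0.6,0,0,-1.9],[-14.8,-2.1,1.2,0,0,-1.9]]' 0.7;  python3 rel.py 0.454 -0.2977 0.10 104.3 -w
```

```text
time_s: 26.05
position: [0.4671, -0.1955, 0.257]
tcp_rot: [1.928, 2.475, 0.001]
contact_force: [0.7, 0.4, -0.6]
grip_width: 0.0612
now st [-362.5   62.3  257. ] w [ 0.467 -0.196  0.257] t 26.05 tgt w [ 0.454 -0.298  0.1  ]
shift [-3.18 -1.27  5.24] turn [ 0.02  0.02 -0.02]
```

```bash
python3 -m handwheel '[[-0.8,-0.3,1,0,0,0],[-1.8,-0.7,2,0,0,0],[-2.7,-1.1,3,0,0,0],[-3.2,-1.27,4,0,0,0],[-3.2,-1.27,4.8,0,0,0],[-3.2,-1.27,5.2,0,0,0],[-3.2,-1.27,5.2,0,0,0],[-3.2,-1.27,5.2,0,0,0],[-3.2,-1.27,5.2,0,0,0],[-3.2,-1.27,5.2,0,0,0]]' 0.7;   python3 rel.py 0.454 -0.2977 0.022 104.3 -w; python3 -c "
from st import *
crop(cam('scene'),(180,60,400,270),3,'pics/s13.png')"
```

```text
time_s: 27.05
position: [0.4557, -0.2956, 0.1017]
tcp_rot: [1.925, 2.477, -0.0]
contact_force: [0.4, -0.0, 0.4]
grip_width: 0.0616
now st [-462.8   72.   101.7] w [ 0.456 -0.296  0.102] t 27.05 tgt w [ 0.454 -0.298  0.022]
shift [-0.04 -0.08  2.66] turn [0.02 0.03 0.  ]
```

View pics/s13.png

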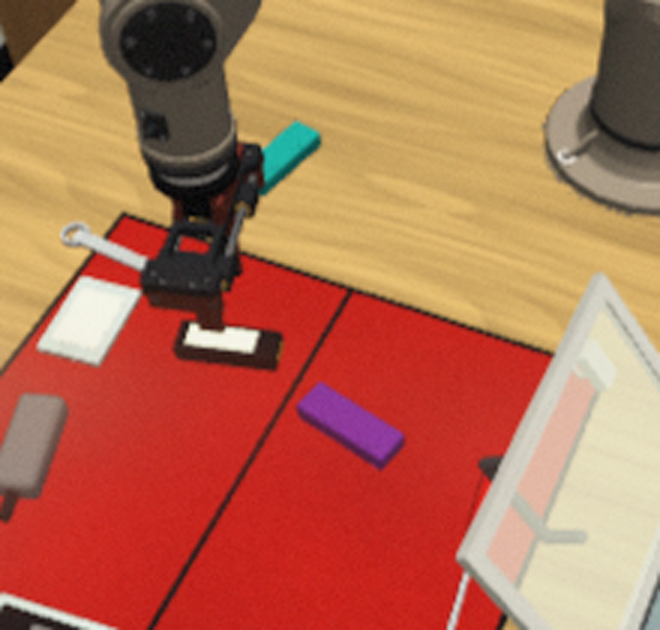

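```bash
python3 -m handwheel '[[-0.1,-0.1,0.6,0,0,0],[-0.1,-0.1,1.2,0,0,0],[-0.1,-0.1,1.8,0,0,0],[-0.1,-0.1,2.3,0,0,0],[-0.1,-0.1,2.5,0,0,0],[-0.1,-0.1,2.6,0,0,0],[-0.1,-0.1,2.65,0,0,0],[-0.1,-0.1,2.65,0,0,0],[-0.1,-0.1,2.65,0,0,0],[-0.1,-0.1,2.65,0,0,0]]' 0.7 30; python3 -m handwheel '[[0,0,0,0,0,0],[0,0,0,0,0,0],[0,0,0,0,0,0],[0,0,0,0,0,0],[0,0,0,0,0,0],[0,0,-0.5,0,0,0],[0,0,-1.5,0,0,0],[0,0,-3,0,0,0],[0,0,-4.5,0,0,0],[0,0,-6,0,0,0]]' 0 40;python3 rel.py 83 90 290
```

```text
time_s: 28.1
position: [0.453, -0.2997, 0.0215]
tcp_rot: [1.927, 2.477, -0.001]
contact_force: [-0.1, 0.4, -0.4]
grip_width: 0.0612
time_s: 29.1
position: [0.4515, -0.2992, 0.2033]
tcp_rot: [1.929, 2.478, -0.002]
contact_force: [1.2, 0.2, -1.2]
grip_width: 0.0375
now st [-466.4   76.2  203.3] w [ 0.452 -0.299  0.203] t 29.1 tgt w [0.447 0.25  0.29 ]
shift [17.79  4.34 -2.93] turn [0.   0.02 1.89]
```

```bash
python3 -m handwheel '[[0.3,0.3,-1.2,0,0,0.2],[1.2,0.8,-2.2,0,0,0.4],[2.6,1.4,-2.9,0,0,0.6],[4.2,2,-2.9,0,0,0.9],[5.8,2.5,-2.9,0,0,1.2],[7.4,2.9,-2.9,0,0,1.5],[9,3.2,-2.9,0,0,1.8],[10.5,3.4,-2.9,0,0,1.89],[12,3.6,-2.9,0,0,1.89],[13.5,3.8,-2.9,0,0,1.89]]'; python3 rel.py 83 90 290
```

```text
time_s: 30.1
position: [0.4622, 0.1227, 0.2877]
tcp_rot: [2.238, 2.202, -0.001]
contact_force: [0.3, 0.5, -0.9]
grip_width: 0.0378
now st [-44.5  72.5 287.7] w [0.462 0.123 0.288] t 30.1 tgt w [0.447 0.25  0.29 ]
shift [ 4.25 -0.58 -0.09] turn [0.01 0.01 0.  ]
```

```bash
python3 -m handwheel '[[1,-0.1,0,0,0,0],[2.3,-0.3,0,0,0,0],[3.5,-0.5,0,0,0,0],[4.2,-0.6,0,0,0,0],[4.2,-0.6,0.8,0,0,0],[4.2,-0.6,2,0,0,0],[4.2,-0.6,3.4,0,0,0],[4.2,-0.6,4.6,0,0,0],[4.2,-0.6,5.6,0,0,0],[4.2,-0.6,6,0,0,0]]'; python3 rel.py 83 90 35; python3 -c "
from st import *
crop(cam('scene'),(330,100,550,310),3,'pics/s14.png')"
```

```text
time_s: 31.1
position: [0.4462, 0.2456, 0.1047]
tcp_rot: [2.237, 2.201, -0.008]
contact_force: [0.0, -0.2, -0.3]
grip_width: 0.0379
now st [ 78.2  90.5 104.7] w [0.446 0.246 0.105] t 31.1 tgt w [0.447 0.25  0.035]
shift [0.17 0.02 2.32] turn [-0.01  0.04  0.  ]
```

View pics/s14.png

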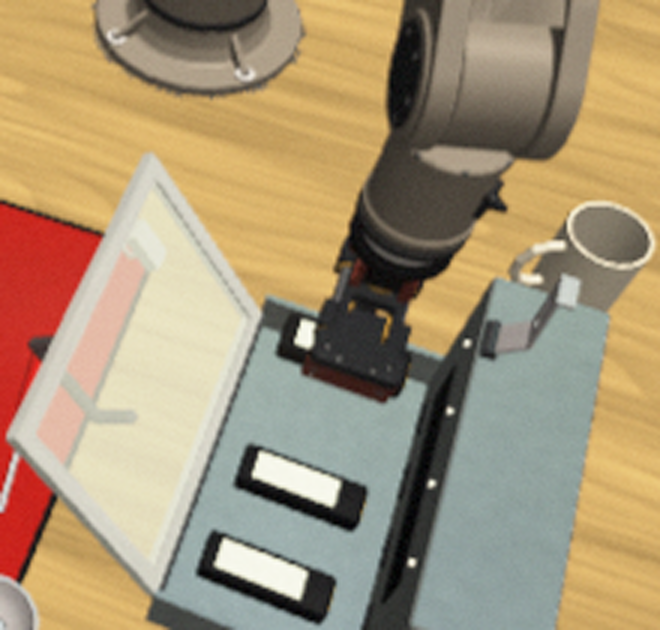

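```bash
python3 -m handwheel '[[0.1,0,0.6,0,0,0],[0.1,0,1.2,0,0,0],[0.1,0,1.7,0,0,0],[0.1,0,2.1,0,0,0],[0.1,0,2.3,0,0,0],[0.1,0,2.37,0,0,0],[0.1,0,2.37,0,0,0],[0.1,0,2.37,0,0,0],[0.1,0,2.37,0,0,0],[0.1,0,2.37,0,0,0]]' ; python3 -m handwheel '[[0,0,0,0,0,0],[0,0,0,0,0,0],[0,0,0,0,0,0],[0,0,-0.5,0,0,0],[0,0,-1.5,0,0,0],[0,0,-3,0,0,0],[0,0,-4.5,0,0,0],[0,0,-6,0,0,0],[0,0,-7.5,0,0,0],[0,0,-8.5,0,0,0]]' 0.65; python3 packs.py;python3 rel.py -210 15 290;python3 -c "
from st import *
crop(cam('scene'),(180,60,440,270),3,'pics/s15.png')"
```

```text
time_s: 32.15
position: [0.4477, 0.2505, 0.036]
tcp_rot: [2.236, 2.203, -0.0]
contact_force: [-0.4, 0.7, -2.0]
grip_width: 0.0377
time_s: 33.15
position: [0.4479, 0.251, 0.2939]
tcp_rot: [2.237, 2.202, 0.004]
contact_force: [0.2, 0.9, 0.2]
grip_width: 0.0571
top [0.6315 0.2391] yaw 89.2 ext [-0.0608  0.0552] wid [-0.0363  0.0399]
top [0.5406 0.2458] yaw 88.9 ext [-0.0581  0.1132] wid [-0.1142  0.1095]
top [0.4495 0.2466] yaw 88.9 ext [-0.0655  0.1069] wid [-0.1154  0.1042]
scene [0.438  0.2464] yaw 88.6 ext [-0.0465  0.0574] wid [-0.0306  0.0154]
scene [0.5306 0.2445] yaw 89.2 ext [-0.0464  0.0573] wid [-0.0285  0.0153]
scene [0.6207 0.238 ] yaw 89.4 ext [-0.065  0.084] wid [-0.0577  0.0843]
now st [ 84.6  87.6 294.9] w [0.449 0.252 0.295] t 33.25 tgt w [ 0.517 -0.044  0.29 ]
shift [-9.82  2.41  0.14] turn [ 0.05 -0.03  0.01]
```

View pics/s15.png

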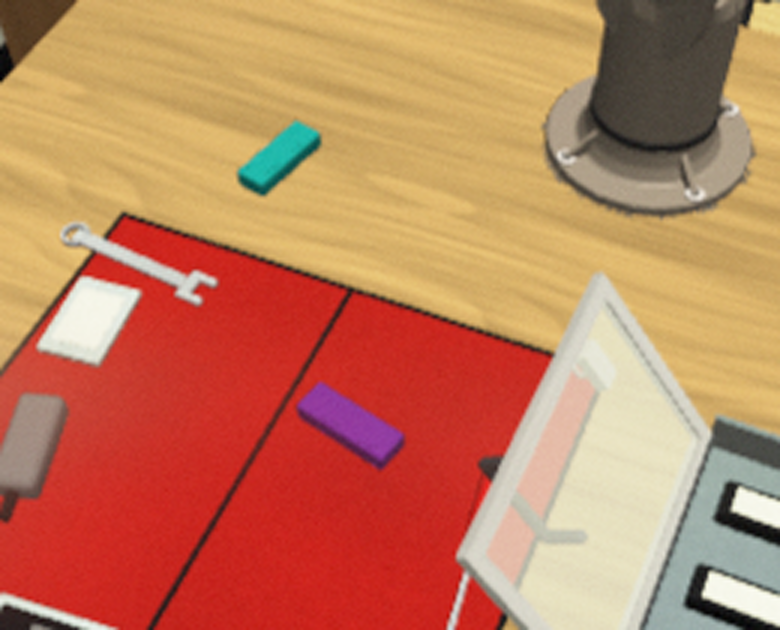

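```bash
python3 - <<'E'
from st import *
for a in np.arange(1.45,-.06,-.1):
    if a>.785: c=np.array(flap(a,212,5)); p=(c[0]-10,c[2]-5)
    else: c=np.array(flap(a,190,5)); p=(c[0]-10,c[2]+19)
    print(round(a,2),np.round(p,1))
E
python3 rel.py -190 0 290
```

```text
1.45 [-144.7  188.8]
1.35 [-127.7  201.4]
1.25 [-109.5  212.3]
1.15 [-90.3 221.3]
1.05 [-70.3 228.3]
0.95 [-49.7 233.3]
0.85 [-28.7 236.2]
0.75 [ -8.3 239.1]
0.65 [ 10.7 237.9]
0.55 [ 29.5 234.9]
0.45 [ 47.8 230.1]
0.35 [ 65.6 223.4]
0.25 [ 82.6 215. ]
0.15 [ 98.7 204.9]
0.05 [113.8 193.3]
-0.05 [127.5 180.2]
now st [ 84.2  88.8 292.5] w [0.448 0.252 0.293] t 33.3 tgt w [ 0.532 -0.024  0.29 ]
shift [-9.14  2.94  0.08] turn [ 0.03 -0.01  0.01]
```

```bash
python3 -m handwheel '[[-0.8,0.2,0,0,0,0],[-2,0.6,0,0,0,0],[-3.5,1,0,0,0,0],[-5,1.5,0,0,0,0],[-6.5,2,0,0,0,0],[-7.8,2.4,0,0,0,0],[-8.7,2.8,0,0,0,0],[-9.2,2.9,0,0,0,0],[-9.2,2.9,0.8,0,0,0],[-9.2,2.9,2,0,0,0]]' 0 30; python3 rel.py -170 0 195
```

```text
time_s: 34.3
position: [0.5307, -0.0275, 0.2308]
tcp_rot: [2.237, 2.2, 0.001]
contact_force: [0.9, 0.9, 0.0]
grip_width: 0.0002
now st [-193.5    1.5  230.8] w [ 0.531 -0.028  0.231] t 34.3 tgt w [ 0.533 -0.004  0.195]
shift [0.78 0.05 1.19] turn [ 0.02  0.02 -0.  ]
```

```bash
python3 -m handwheel '[[0,0,0.7,0,0,0],[0.2,0,1.3,0,0,0],[0.8,0,1.4,0,0,0],[1.3,0,1.4,0,0,0],[1.6,0,1.4,0,0,0],[2.2,0,1,0,0,0],[2.8,0,0.6,0,0,0],[3.4,0,0.3,0,0,0],[3.8,0,0.15,0,0,0],[4.1,0,0.08,0,0,0]]'; python3 rel.py -50 0 233; python3 -c "
from st import *
crop(cam('scene'),(330,60,550,270),3,'pics/s16.png')"
```

```text
time_s: 35.3
position: [0.5322, 0.0966, 0.2294]
tcp_rot: [2.235, 2.202, -0.001]
contact_force: [-0.1, -2.9, 3.2]
grip_width: 0.0004
now st [-69.3   2.  229.4] w [0.532 0.097 0.229] t 35.3 tgt w [0.535 0.116 0.233]
shift [ 0.64  0.07 -0.12] turn [0.02 0.02 0.01]
```

View pics/s16.png

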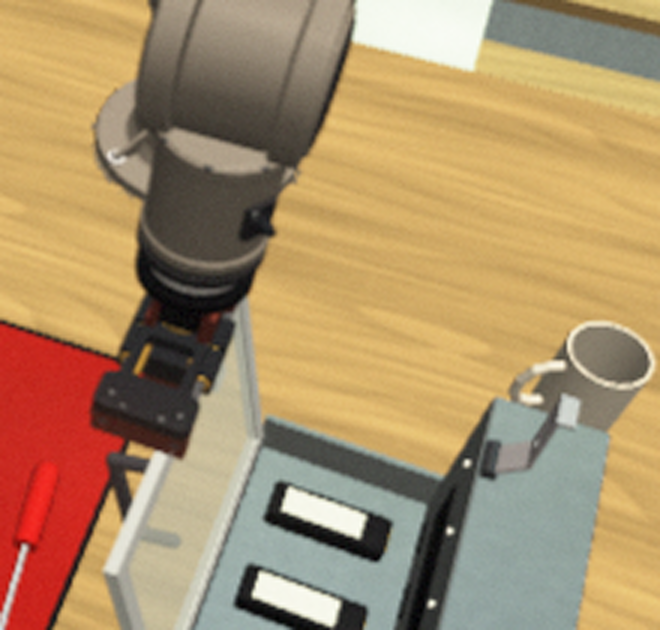

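```bash
python3 -m handwheel '[[0.65,0,-0.12,0,0,0],[1.35,0,-0.2,0,0,0],[2,0,-0.3,0,0,0],[2.67,0,-0.3,0,0,0],[3.3,0,-0.2,0,0,0],[3.9,0,-0.03,0,0,0],[4.5,0,0.2,0,0,0],[4.8,0,0.33,0,0,0],[5.06,0,0.47,0,0,0],[5.06,0,0.47,0,0,0]]'; python3 rel.py 127 0 180; python3 -c "
from st import *
crop(cam('scene'),(370,60,590,330),2.2,'pics/s17.png')"
```

```text
time_s: 36.35
position: [0.5335, 0.2494, 0.2133]
tcp_rot: [2.235, 2.205, -0.003]
contact_force: [-0.2, 0.3, 0.3]
grip_width: 0.0003
now st [ 83.5   3.3 213.3] w [0.534 0.249 0.213] t 36.35 tgt w [0.538 0.293 0.18 ]
shift [1.45 0.11 1.11] turn [-0.    0.02  0.02]
```

View pics/s17.png

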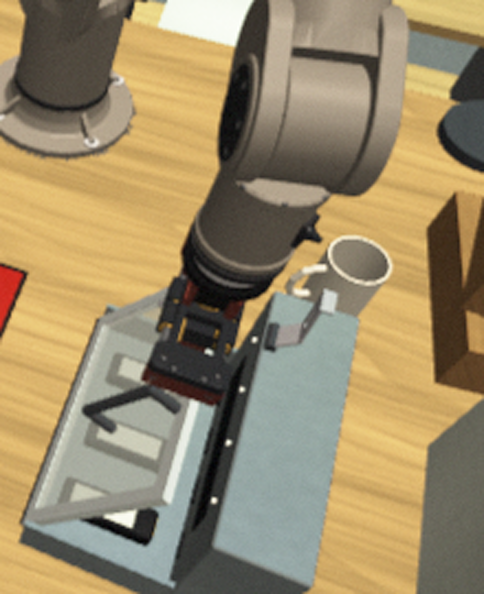

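```bash
python3 -m handwheel '[[0.3,0,0.17,0,0,0],[0.55,0,0.35,0,0,0],[0.8,0,0.52,0,0,0],[1,0,0.68,0,0,0],[1.1,0,0.75,0,0,0],[1.2,0,0.85,0,0,0],[1.25,0,0.9,0,0,0],[1.25,0,0.9,0,0,0],[1.25,0,0.9,0,0,0],[1.25,0,0.9,0,0,0]]'; python3 rel.py 127 0 180
```

```text
time_s: 37.4
position: [0.535, 0.2856, 0.1874]
tcp_rot: [2.237, 2.203, -0.001]
contact_force: [-0.4, -0.3, -0.1]
grip_width: 0.0007
now st [119.7   2.4 187.4] w [0.535 0.286 0.187] t 37.4 tgt w [0.538 0.293 0.18 ]
shift [0.25 0.08 0.25] turn [0.01 0.02 0.01]
```

```bash
python3 -m handwheel '[[0.05,0,0.05,0,0,0],[0.1,0,0.1,0,0,0],[0.15,0,0.15,0,0,0],[0.2,0,0.2,0,0,0],[0.25,0,0.25,0,0,0],[0.25,0,0.25,0,0,0],[0.25,0,0.25,0,0,0],[0.25,0,0.25,0,0,0],[0.25,0,0.25,0,0,0],[0.25,0,0.25,0,0,0]]'; python3 rel.py 127 0 180;  python3 -c "
from st import *
crop(cam('scene'),(370,150,570,330),3,'pics/s18.png');crop(cam('top'),(130,110,270,260),4,'pics/t18.png')"
```

```text
time_s: 38.4
position: [0.5356, 0.2887, 0.1838]
tcp_rot: [2.24, 2.199, -0.005]
contact_force: [-14.1, -15.8, 37.9]
grip_width: 0.0003
now st [122.8   1.9 183.8] w [0.536 0.289 0.184] t 38.4 tgt w [0.538 0.293 0.18 ]
shift [0.14 0.06 0.13] turn [-0.    0.03 -0.02]
```

View pics/s18.png

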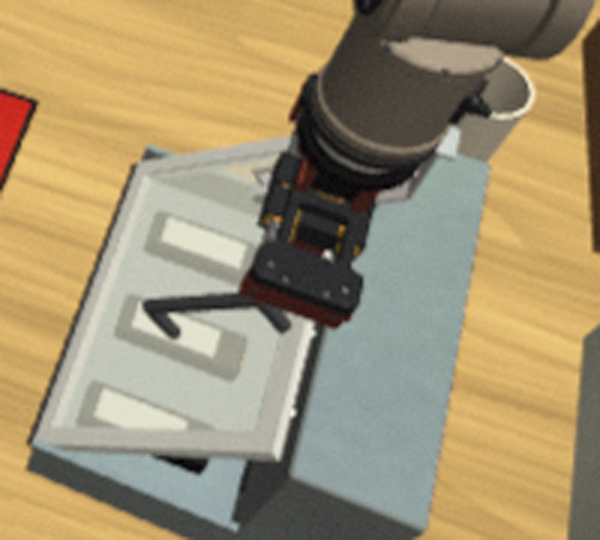

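View pics/t18.png

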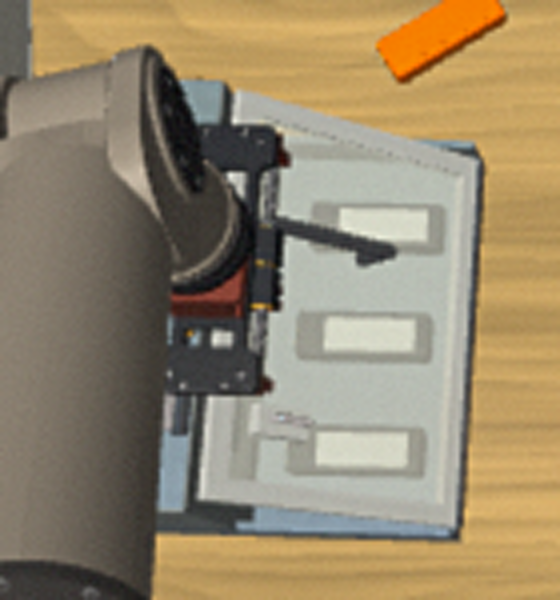

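```bash
python3 -m handwheel '[[-0.2,0,-0.2,0,0,0],[-0.5,0,-0.5,0,0,0],[-0.7,0,-1.2,0,0,0],[-0.8,0,-2.2,0,0,0],[-0.8,0,-3.4,0,0,0],[-0.8,0,-4.5,0,0,0],[-2,0,-4.5,0,0,0],[-3.5,0,-4.5,0,0,0],[-5,0,-4.5,0,0,0],[-6,0,-4.5,0,0,0]]';  python3 -c "
from st import *
crop(cam('scene'),(370,160,570,360),3,'pics/s19.png');crop(cam('top'),(130,110,270,260),4,'pics/t19.png')"
```

```text
time_s: 39.5
position: [0.5317, 0.1097, 0.3154]
tcp_rot: [2.239, 2.199, -0.001]
contact_force: [0.6, -0.9, 0.5]
grip_width: 0.0005
```

View pics/s19.png

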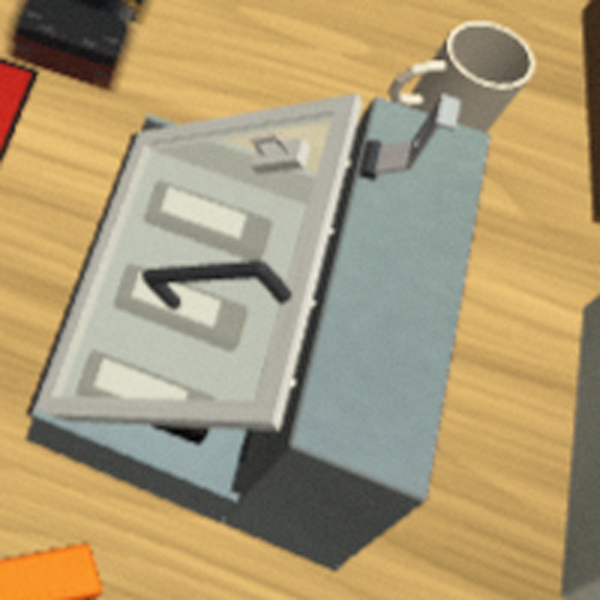

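View pics/t19.png

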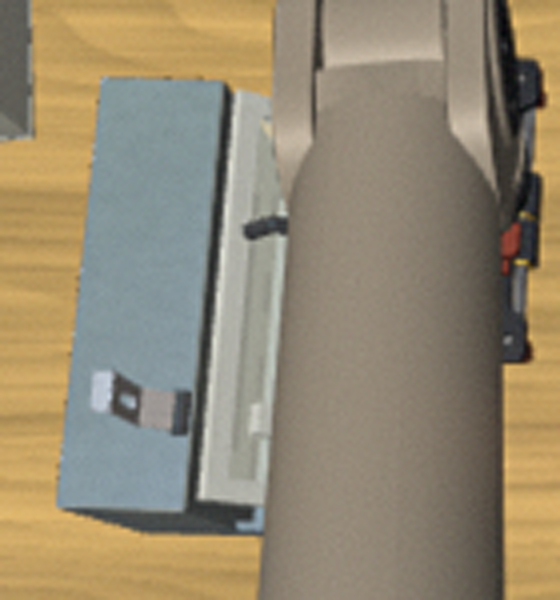

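```bash
cat > hasp.py <<'E'
from st import *
def hp(th,u,v=0): # u: along leg after elbow (neg = strap dist from hinge as -u), v outward
    c,s=np.cos(th),np.sin(th); k=2**-.5
    p=np.array([-30-k*u-k*v,-k*u+k*v]); return [168+c*p[0]+s*p[1],88,186-s*p[0]+c*p[1]]
E
python3 - <<'E'
from hasp import *
for a,b in (((102,390),(448,110)),((127,402),(418,145))):
    P=tri(np.array(a)/4-.4+[130,110],np.array(b)/3-.35+[370,160]); print(w2s(P))
for th in(2.,2.2,2.4,2.6): print(th,np.round(hp(th,0),0),np.round(hp(th,55),0),np.round(hp(th,55,12),0))
t=cam("top");s=cam("scene")
for th in(2.,2.2,2.4,2.6): print(th,[((proj(s,s2w(hp(th,*q)))[0]+.35-[370,160])*3).round() for q in((0,),(55,),(55,12))],[((proj(t,s2w(hp(th,*q)))[0]+.4-[130,110])*4).round() for q in((0,),(55,),(55,12))])
for th in (0,.5,1,1.5): print(th,[np.round(hp(th,u)).tolist() for u in(0,30,50)])
E
```

```text
[[194.62142844  86.88673111 266.88801655]]
[[193.06483985  86.68875854 220.95374746]]
2.0 [180.  88. 213.] [161.  88. 265.] [173.  88. 269.]
2.2 [186.  88. 210.] [177.  88. 265.] [189.  88. 266.]
2.4 [190.  88. 206.] [193.  88. 261.] [205.  88. 261.]
2.6 [194.  88. 201.] [207.  88. 255.] [219.  88. 252.]
2.0 [array([398., 144.]), array([398.,  95.]), array([416.,  97.])] [array([151., 406.]), array([155., 393.]), array([135., 392.])]
2.2 [array([404., 148.]), array([421., 102.]), array([439., 106.])] [array([145., 407.]), array([130., 393.]), array([110., 392.])]
2.4 [array([408., 153.]), array([441., 112.]), array([459., 118.])] [array([140., 408.]), array([108., 393.]), array([ 89., 393.])]
2.6 [array([410., 158.]), array([459., 124.]), array([474., 132.])] [array([137., 409.]), array([ 89., 395.]), array([ 72., 395.])]
0 [[138.0, 88.0, 186.0], [117.0, 88.0, 165.0], [103.0, 88.0, 151.0]]
0.5 [[142.0, 88.0, 200.0], [113.0, 88.0, 192.0], [94.0, 88.0, 186.0]]
1 [[152.0, 88.0, 211.0], [122.0, 88.0, 218.0], [103.0, 88.0, 222.0]]
1.5 [[166.0, 88.0, 216.0], [143.0, 88.0, 236.0], [128.0, 88.0, 249.0]]
```

```bash
python3 rel.py 238 88 335; python3 rel.py 238 88 262
```

```text
now st [-50.8   2.6 314.9] w [0.532 0.115 0.315] t 39.9 tgt w [0.451 0.405 0.335]
shift [ 9.64 -2.81 -0.7 ] turn [0.01 0.02 0.03]
now st [-50.8   2.6 314.9] w [0.532 0.115 0.315] t 39.9 tgt w [0.451 0.405 0.262]
shift [ 9.64 -2.81  1.73] turn [0.01 0.02 0.03]
```

```bash
python3 -m handwheel '[[0.2,0,-0.7,0,0,0],[1.2,-0.3,-0.8,0,0,0],[2.6,-0.8,-0.8,0,0,0],[4.2,-1.2,-0.8,0,0,0],[5.8,-1.7,-0.8,0,0,0],[7.2,-2.1,-0.8,0,0,0],[8.5,-2.5,-0.8,0,0,0],[9.4,-2.8,-0.8,0,0,0],[9.64,-2.8,-0.8,0,0,0],[9.64,-2.8,-0.8,0,0,0]]' 0 30;  python3 rel.py 238 88 262; python3 -c "
from st import *
crop(cam('scene'),(370,60,590,260),3,'pics/s20.png')"
```

```text
time_s: 40.9
position: [0.4518, 0.4054, 0.3377]
tcp_rot: [2.232, 2.206, -0.003]
contact_force: [0.6, -0.2, -0.1]
grip_width: 0.0005
now st [238.   87.6 337.7] w [0.452 0.405 0.338] t 40.9 tgt w [0.451 0.405 0.262]
shift [ 0.01 -0.02  2.52] turn [0.01 0.03 0.03]
```

View pics/s20.png

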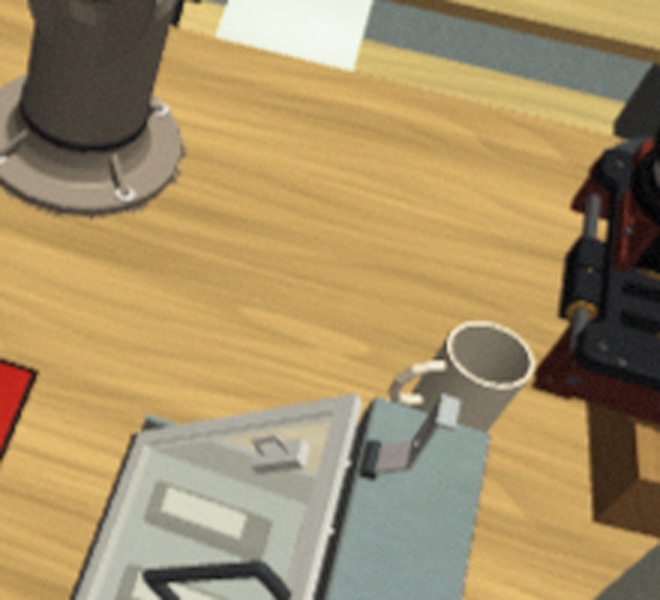

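```bash
python3 -m handwheel '[[0,0,0.8,0,0,0],[0,0,1.6,0,0,0],[0,0,2.3,0,0,0],[0,0,2.5,0,0,0],[-0.5,0,2.5,0,0,0],[-1,0,2.5,0,0,0],[-1.5,0,2.5,0,0,0],[-2,0,2.5,0,0,0],[-2.4,0,2.5,0,0,0],[-2.4,0,2.5,0,0,0]]' 0 30;  python3 rel.py 130 88 262; python3 -c "
from st import *
crop(cam('scene'),(400,60,590,230),3.5,'pics/s21.png')"
```

```text
time_s: 41.95
position: [0.4518, 0.3293, 0.264]
tcp_rot: [2.24, 2.2, -0.001]
contact_force: [0.1, -0.0, 0.0]
grip_width: 0.0002
now st [162.   86.3 264. ] w [0.452 0.329 0.264] t 41.95 tgt w [0.45  0.297 0.262]
shift [-1.07 -0.05  0.07] turn [ 0.01  0.01 -0.01]
```

View pics/s21.png

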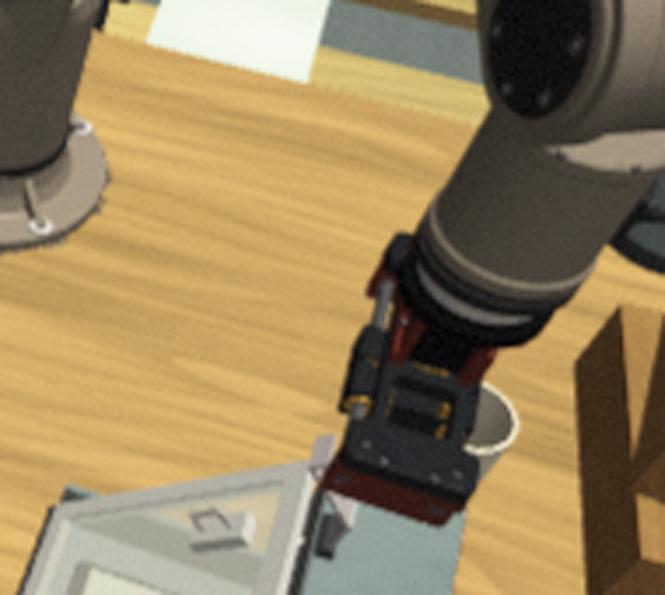

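```bash
python3 - <<'E'
from hasp import *
for th in(1.6,1.4,1.2,1,.8,.6,.4,.2,0):
    p=np.array(hp(th,38,2)); o=10 if th>.8 else (5 if th>.5 else -5); q=p+[o,0,19]; print(th,np.round(q),"rows",round((q[0]-162)/30,2),round((264-q[2])/30,2), "elbow8",np.round(hp(th,8,2)))
E
```

```text
1.6 [154.  88. 264.] rows -0.26 -0.0 elbow8 [165.  88. 223.]
1.4 [143.  88. 258.] rows -0.63 0.2 elbow8 [158.  88. 222.]
1.2 [133.  88. 250.] rows -0.96 0.46 elbow8 [151.  88. 219.]
1 [125.  88. 240.] rows -1.23 0.79 elbow8 [144.  88. 215.]
0.8 [114.  88. 229.] rows -1.6 1.16 elbow8 [139.  88. 210.]
0.6 [111.  88. 217.] rows -1.72 1.57 elbow8 [135.  88. 203.]
0.4 [ 99.  88. 204.] rows -2.09 1.99 elbow8 [132.  88. 197.]
0.2 [101.  88. 192.] rows -2.04 2.41 elbow8 [131.  88. 189.]
0 [105.  88. 180.] rows -1.91 2.82 elbow8 [131.  88. 182.]
```

```bash
python3 -m handwheel '[[-0.26,0,0,0,0,0],[-0.63,0,0.1,0,0,0],[-0.96,0,0.35,0,0,0],[-1.23,0,0.7,0,0,0],[-1.5,0,1.05,0,0,0],[-1.72,0,1.4,0,0,0],[-1.85,0,1.6,0,0,0],[-1.95,0,1.8,0,0,0],[-1.95,0,1.9,0,0,0],[-1.95,0,1.9,0,0,0]]';  python3 rel.py 130 88 262; python3 -c "
from st import *
crop(cam('scene'),(400,60,590,230),3.5,'pics/s22.png')
crop(cam('top'),(130,110,270,260),4,'pics/t22.png')"
```

```text
time_s: 43.0
position: [0.4505, 0.273, 0.2062]
tcp_rot: [2.236, 2.202, -0.003]
contact_force: [0.2, 0.0, 0.8]
grip_width: 0.0005
now st [105.7  86.7 206.2] w [0.451 0.273 0.206] t 43.0 tgt w [0.45  0.297 0.262]
shift [ 0.8  -0.04 -1.86] turn [0.01 0.02 0.01]
```

View pics/s22.png

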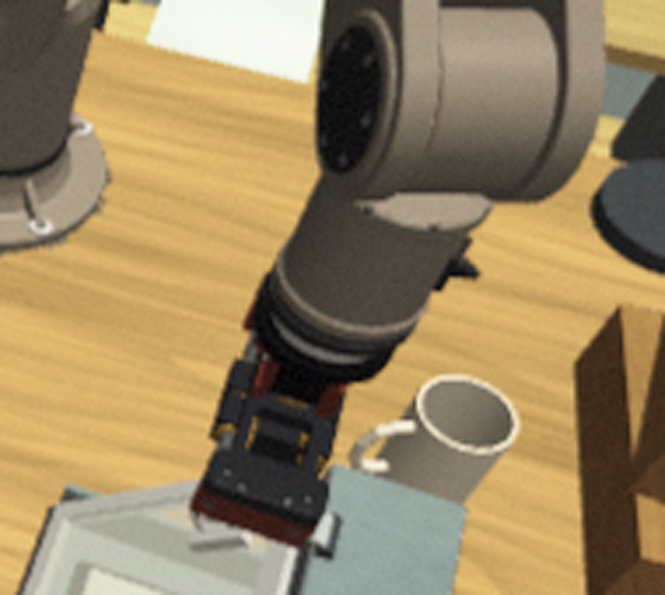

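View pics/t22.png

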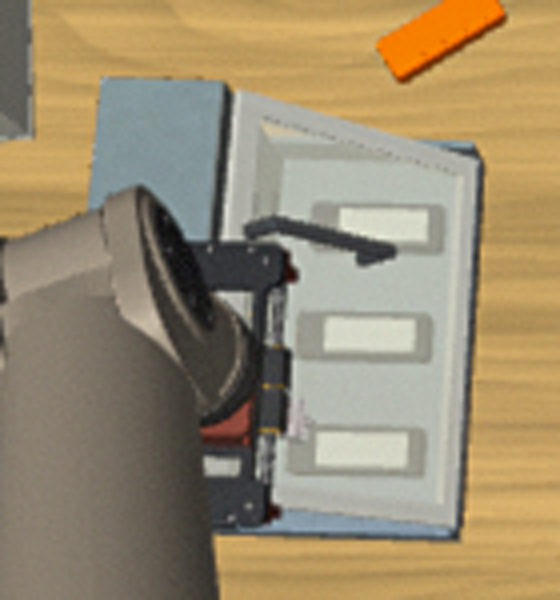

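```bash
python3 -m handwheel '[[0,0,-0.4,0,0,0],[0,0,-0.8,0,0,0],[0.4,0,-0.8,0,0,0],[0.75,0,-0.7,0,0,0],[0.75,0,-0.5,0,0,0],[0.75,0,-0.35,0,0,0],[0.75,0,-0.2,0,0,0],[0.75,0,-0.1,0,0,0],[0.75,0,0,0,0,0],[0.75,0,0,0,0,0]]';  python3 rel.py 128 88 205
```

```text
time_s: 44.1
position: [0.4506, 0.2941, 0.2059]
tcp_rot: [2.237, 2.201, -0.005]
contact_force: [-0.4, -4.5, -1.6]
grip_width: 0.0002
now st [126.8  86.9 205.9] w [0.451 0.294 0.206] t 44.1 tgt w [0.45  0.295 0.205]
shift [ 0.04 -0.04  0.03] turn [-0.    0.03  0.  ]
```

```bash
python3 -m handwheel '[[0,0,0.05,0,0,0],[0,0,0.1,0,0,0],[0,0,0.15,0,0,0],[0,0,0.2,0,0,0],[0,0,0.2,0,0,0],[0,0,0.2,0,0,0],[0,0,0.2,0,0,0],[0,0,0.2,0,0,0],[0,0,0.2,0,0,0],[0,0,0.2,0,0,0]]';  python3 rel.py 128 88 205;python3 -c "
from st import *
crop(cam('scene'),(400,100,550,250),4,'pics/s23.png')"
```

```text
time_s: 45.1
position: [0.4516, 0.294, 0.2038]
tcp_rot: [2.24, 2.202, -0.002]
contact_force: [-13.0, -12.2, 35.6]
grip_width: 0.0004
now st [126.7  85.9 203.8] w [0.452 0.294 0.204] t 45.1 tgt w [0.45  0.295 0.205]
shift [ 0.04 -0.07 -0.04] turn [-0.    0.01 -0.  ]
```

View pics/s23.png

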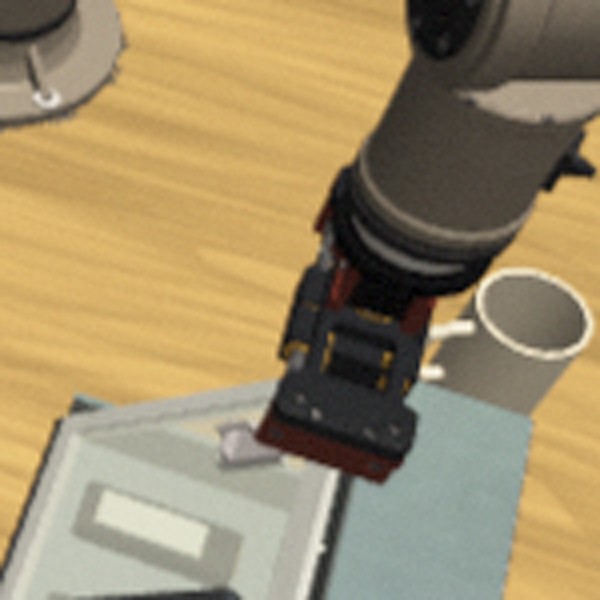

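Firm contact: the hasp seems down on the staple. Retreat straight up and inspect.

```bash
python3 -m handwheel '[[0,0,-0.3,0,0,0],[0,0,-0.8,0,0,0],[0,0,-1.6,0,0,0],[0,0,-2.8,0,0,0],[0,0,-4,0,0,0],[-1.3,0.3,-4.5,0,0,0],[-2.8,0.6,-4.5,0,0,0],[-4.4,1,-4.5,0,0,0],[-6,1.4,-4.5,0,0,0],[-7.5,1.8,-4.5,0,0,0]]';python3 -m handwheel '[[-1.3,0,0,0,0,0],[-2.8,0,0,0,0,0],[-4,0,0,0,0,0],[-5,0,0,0,0,0],[-5,0,0,0,0,0],[-5,0,0,0,0,0],[-5,0,0,0,0,0],[-5,0,0,0,0,0],[-5,0,0,0,0,0],[-5,0,0,0,0,0]]'; python3 - <<'E'
from hasp import *
s=cam('scene');t=cam('top')
crop(s,(420,170,540,290),5,'pics/s24.png'); crop(t,(130,110,270,260),4,'pics/t24.png')
cv2.imwrite('pics/s24f.png',s['pixels'][:,:,::-1])
cv2.imwrite('pics/t24f.png',t['pixels'][:,:,::-1])
for th in(0,.1,.2,.4): print(th,[((proj(s,s2w(hp(th,*q)))[0]+.4-[420,170])*5).round().tolist() for q in((0,),(55,),(55,12))],[((proj(t,s2w(hp(th,*q)))[0]+.4-[130,110])*4).round().tolist() for q in((0,),(55,),(55,12))])
E
```

```text
time_s: 46.15
position: [0.5021, 0.0687, 0.3369]
tcp_rot: [2.236, 2.203, 0.004]
contact_force: [-0.2, -0.0, -0.4]
grip_width: 0.0005
time_s: 47.15
position: [0.4993, -0.079, 0.3365]
tcp_rot: [2.235, 2.204, -0.001]
contact_force: [0.5, -1.1, 1.3]
grip_width: 0.0005
0 [[297.0, 190.0], [189.0, 207.0], [176.0, 191.0]] [[226.0, 414.0], [297.0, 424.0], [306.0, 423.0]]
0.1 [[299.0, 187.0], [185.0, 196.0], [175.0, 180.0]] [[225.0, 414.0], [300.0, 423.0], [307.0, 421.0]]
0.2 [[302.0, 184.0], [184.0, 186.0], [176.0, 170.0]] [[223.0, 413.0], [301.0, 421.0], [307.0, 419.0]]
0.4 [[311.0, 178.0], [186.0, 166.0], [183.0, 149.0]] [[218.0, 411.0], [301.0, 418.0], [303.0, 415.0]]
```

View pics/s24.png

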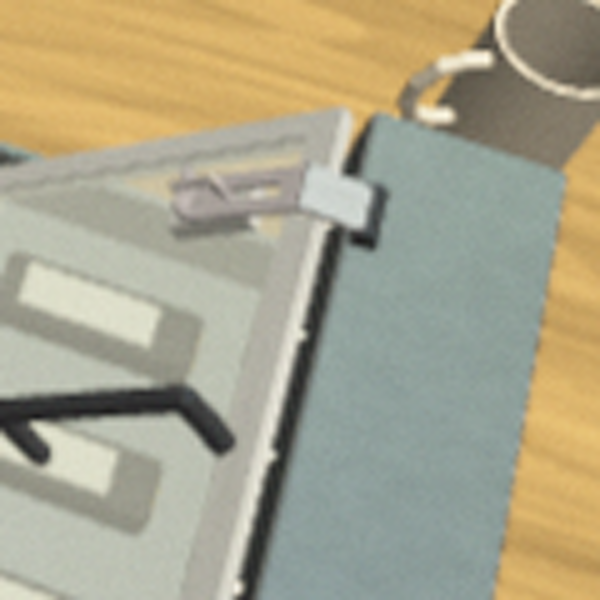

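View pics/t24.png

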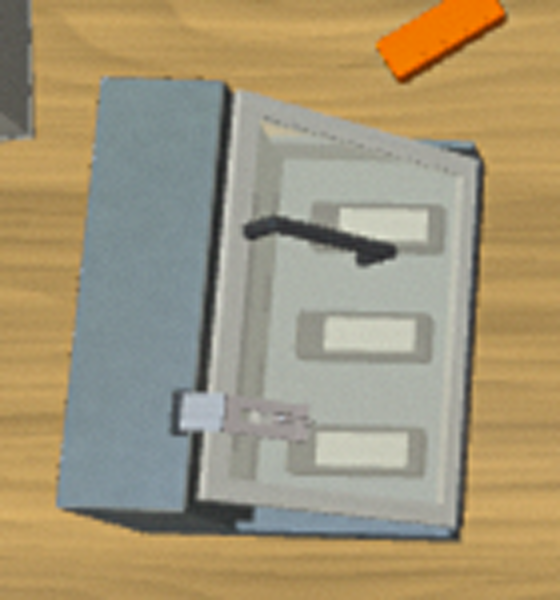

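View pics/s24f.png

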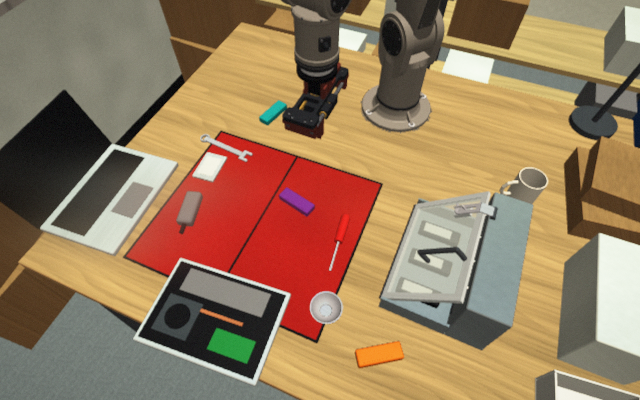

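```bash
python3 - <<'E'
from hasp import *
s=cam('scene');k=10;x0,y0=445,190
ims=[]
for th in(0,.1):
    im=cv2.resize(s['pixels'][y0:y0+40,x0:x0+40,::-1],None,fx=k,fy=k,interpolation=cv2.INTER_CUBIC)
    L=[]
    for dy in(-13,13):
        P=[np.array(hp(th,*q))+[0,dy,0] for q in((0,1.5),(55,1.5),(55,12))]; L.append(((proj(s,s2w(P))+.5-[x0,y0])*k).astype(int))
    for l in L: cv2.polylines(im,[l.reshape(-1,1,2)],False,(255,0,255),1)
    cv2.line(im,tuple(map(int,L[0][2])),tuple(map(int,L[1][2])),(0,255,0),1); ims.append(im)
cv2.imwrite('pics/s25.png',np.hstack(ims))
E
```

```text
(no output)
```

View pics/s25.png

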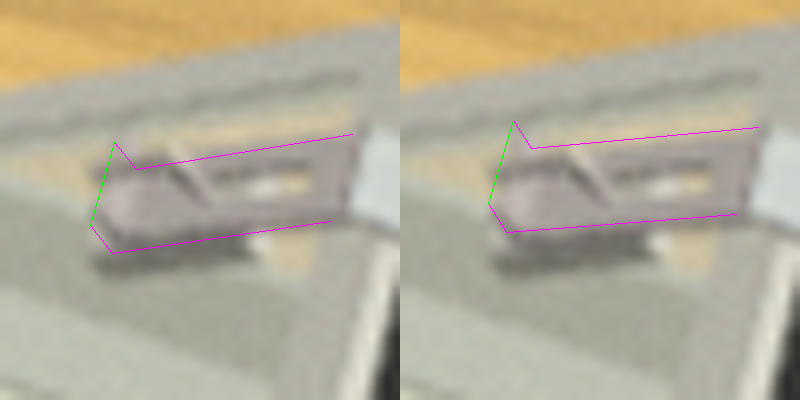

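```bash
python3 rel.py 110 88 300
```

```text
now st [-246.    32.2  336.5] w [ 0.499 -0.08   0.337] t 47.3 tgt w [0.449 0.277 0.3  ]
shift [11.87 -1.84  1.19] turn [0.01 0.02 0.01]
```

```bash
python3 -m handwheel '[[0.8,-0.1,0,0,0,0],[2.2,-0.3,0,0,0,0],[3.8,-0.5,0,0,0,0],[5.4,-0.8,0,0,0,0],[7,-1.1,0,0,0,0],[8.6,-1.4,0,0,0,0],[10.1,-1.7,0,0,0,0],[11.3,-1.84,0,0,0,0],[11.87,-1.84,0.6,0,0,0],[11.87,-1.84,1.2,0,0,0]]' 0 30; python3 rel.py 110 88 194; python3 rel.py 110 88 188
```

```text
time_s: 48.3
position: [0.4487, 0.2809, 0.2991]
tcp_rot: [2.23, 2.209, 0.0]
contact_force: [-0.3, 0.4, -0.2]
grip_width: 0.0005
now st [113.5  88.5 299.1] w [0.449 0.281 0.299] t 48.3 tgt w [0.449 0.277 0.194]
shift [-0.11  0.01  3.5 ] turn [0.02 0.01 0.05]
now st [113.5  88.5 299.1] w [0.449 0.281 0.299] t 48.3 tgt w [0.449 0.277 0.188]
shift [-0.11  0.01  3.7 ] turn [0.02 0.01 0.05]
```

```bash
python3 -m handwheel '[[-0.1,0,0.8,0,0,0],[-0.1,0,1.8,0,0,0],[-0.1,0,2.6,0,0,0],[-0.1,0,3.1,0,0,0],[-0.1,0,3.3,0,0,0],[-0.1,0,3.4,0,0,0],[-0.1,0,3.5,0,0,0],[-0.1,0,3.5,0,0,0],[-0.1,0,3.5,0,0,0],[-0.1,0,3.5,0,0,0]]'; python3 rel.py 110 88 188; python3 -m handwheel '[[0,0,0.03,0,0,0],[0,0,0.06,0,0,0],[0,0,0.09,0,0,0],[0,0,0.12,0,0,0],[0,0,0.12,0,0,0],[0,0,0.12,0,0,0],[0,0,0.12,0,0,0],[0,0,0.12,0,0,0],[0,0,0.12,0,0,0],[0,0,0.12,0,0,0]]'; python3 rel.py 110 88 188
```

```text
time_s: 49.3
position: [0.4497, 0.274, 0.1951]
tcp_rot: [2.236, 2.203, 0.0]
contact_force: [-0.4, -0.3, -0.4]
grip_width: 0.0004
now st [106.6  87.5 195.1] w [0.45  0.274 0.195] t 49.3 tgt w [0.449 0.277 0.188]
shift [ 0.11 -0.02  0.24] turn [0.01 0.01 0.01]
time_s: 50.3
position: [0.4494, 0.2738, 0.191]
tcp_rot: [2.236, 2.203, -0.001]
contact_force: [-0.2, -1.0, -0.3]
grip_width: 0.0004
now st [106.4  87.7 191. ] w [0.449 0.274 0.191] t 50.3 tgt w [0.449 0.277 0.188]
shift [ 0.12 -0.01  0.1 ] turn [0.01 0.02 0.01]
```

```bash
python3 -m handwheel '[[0,0,0.03,0,0,0],[0,0,0.06,0,0,0],[0,0,0.09,0,0,0],[0,0,0.12,0,0,0],[0,0,0.15,0,0,0],[0,0,0.15,0,0,0],[0,0,0.15,0,0,0],[0,0,0.15,0,0,0],[0,0,0.15,0,0,0],[0,0,0.15,0,0,0]]'; python3 rel.py 110 88 188;python3 -m handwheel '[[0,0,0.03,0,0,0],[0,0,0.06,0,0,0],[0,0,0.08,0,0,0],[0,0,0.1,0,0,0],[0,0,0.1,0,0,0],[0,0,0.1,0,0,0],[0,0,0.1,0,0,0],[0,0,0.1,0,0,0],[0,0,0.1,0,0,0],[0,0,0.1,0,0,0]]'; python3 rel.py 110 88 188
```

```text
time_s: 51.3
position: [0.4494, 0.2737, 0.1865]
tcp_rot: [2.236, 2.203, -0.001]
contact_force: [-0.6, 0.1, 0.7]
grip_width: 0.0006
now st [106.4  87.7 186.5] w [0.449 0.274 0.187] t 51.3 tgt w [0.449 0.277 0.188]
shift [ 0.12 -0.01 -0.05] turn [0.01 0.02 0.01]
time_s: 52.3
position: [0.4498, 0.274, 0.1847]
tcp_rot: [2.237, 2.203, 0.0]
contact_force: [-4.1, -2.7, 13.2]
grip_width: 0.0005
now st [106.7  87.4 184.7] w [0.45  0.274 0.185] t 52.3 tgt w [0.449 0.277 0.188]
shift [ 0.11 -0.02 -0.11] turn [0.01 0.01 0.01]
```

Firm contact came at 185 mm, just where a fully closed hasp should be (185.5 predicted). Retreat and take a last look.

```bash
python3 -m handwheel '[[0,0,-0.3,0,0,0],[0,0,-0.8,0,0,0],[0,0,-1.6,0,0,0],[0,0,-2.8,0,0,0],[0,0,-4,0,0,0],[-1.3,0.3,-5,0,0,0],[-2.8,0.6,-5,0,0,0],[-4.4,1,-5,0,0,0],[-6,1.4,-5,0,0,0],[-7.5,1.8,-5,0,0,0]]';python3 -m handwheel '[[-1.3,0,0,0,0,0],[-2.8,0,0,0,0,0],[-4,0,0,0,0,0],[-5,0,0,0,0,0],[-5,0,0,0,0,0],[-5,0,0,0,0,0],[-5,0,0,0,0,0],[-5,0,0,0,0,0],[-5,0,0,0,0,0],[-5,0,0,0,0,0]]'; python3 - <<'E'
from hasp import *
s=cam('scene');t=cam('top')
a=cv2.resize(s['pixels'][160:330,370:550,::-1],None,fx=2.2,fy=2.2); b=cv2.resize(t['pixels'][110:260,130:270,::-1],None,fx=2.5,fy=2.5)
h=max(a.shape[0],b.shape[0]); f=lambda i: cv2.copyMakeBorder(i,0,h-i.shape[0],0,0,0)
cv2.imwrite('pics/f1.png',np.hstack([f(a),f(b)])); cv2.imwrite('pics/f2.png',t['pixels'][:,:,::-1])
E
```

```text
time_s: 53.3
position: [0.4998, 0.0461, 0.3346]
tcp_rot: [2.237, 2.203, 0.001]
contact_force: [1.3, -0.1, 0.1]
grip_width: 0.0005
time_s: 54.3
position: [0.4977, -0.1009, 0.3345]
tcp_rot: [2.235, 2.204, -0.001]
contact_force: [0.1, 0.1, -0.2]
grip_width: 0.0005
```

View pics/f1.png

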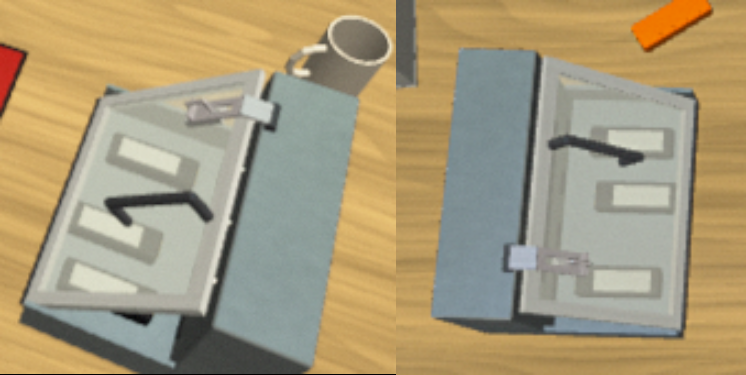

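View pics/f2.png

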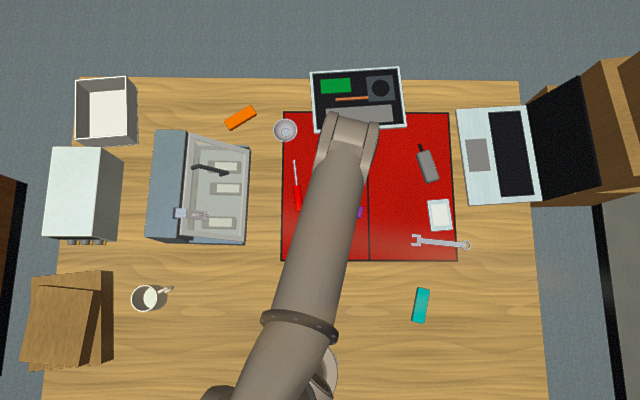

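```bash
python3 - <<'E'
from hasp import *
t=cam('top');p=t['pixels'].astype(int)[130:245,180:252]
m=(p.min(2)>205).astype(np.uint8); k,l,st,ce=cv2.connectedComponentsWithStats(m)
for i in range(1,k):
    if st[i,4]>60: print(st[i],w2s(cast(t,ce[i]+[180,130],.034)).round(0))
E
python3 -c "
from rig import sign_off,manip
print(manip.read_state()['time_s']); print(sign_off())"
```

```text
54.45
the job is handed in; nothing more can be done
None
```

The job is done and handed in at about 54 s of the 210 s allowed. The flap is shut, the three packs present are in the tray, and the hasp is closed over the staple. `sign_off()` gives no verdict, so the results below rest on my own checks.

- **Flap opening:** I pulled it by its handle to its stop, about 1.45 rad.
- **Packs:** Only three were on the mat. I laid them in the tray side by side, roughly 90 mm apart.
- **Flap closing:** I pushed it back up until it met firm resistance. Its corners in the image match where they were when shut at the start.
- **Hasp:** I swung it over only after the flap was shut. A second press met firm contact at 185 mm tool height, against 185.5 mm predicted for a fully closed hasp. An earlier image overlay had hinted at a slightly open angle, about 0.05 rad, but it was noisy.
- **Other things on the bench:** In the pictures they appear where they started. The arm hid the purple look-alike in the final top view, but it had not moved in the picture before that.

**Checks that did not go cleanly:**
- The last pictures show the middle pack about 2 cm from where I left it, probably the announced knock. By eye it is still flat on the tray floor, clear of the other two packs and the front sill.
- My last numerical check of the pack positions found no labels through the clear flap, so that final state is confirmed by eye only.
- Two of the presses, on the flap and on the hasp, peaked at about 40 N. Both were at the fingertips, not the arm or gripper body.

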